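# Pack a pump service kit into its carton

### The arm

A 6-joint arm with a two-finger parallel gripper is mounted at the origin on the work surface. World frame = base frame: x ahead of the robot, y to its left, z up, the work surface at z = 0. Lengths are in m, angles in rad, forces in N, time in s.
With the tool pointing down it reaches from about 0.35 to 0.875 m from the base axis. Payload 4.2 kg.
Tool frame: the origin (TCP) lies between the finger pads; the fingertips stand 8 mm ahead of it and the grasp point (between the pads) lies 11 mm behind it; z points along the fingers, y is the line along which they close (so a half turn about z gives the same grasp; the last joint's range is limited). The gripper opens to 87 mm and grips with 3 to 60 N. Pads are 19 mm wide; open, the fingers measure 117 mm over their backs; the gripper's body (75 mm by 190 mm) begins 51 mm behind the grasp point.
Start: joints at [1.386, 0.385, 0.008, 0, -1.194, -0.259], TCP at [0.268, 0.564, 0.209] pointing down, gripper open.
Joint ranges: [-3.14, 3.14], [-1.21, 2.06], [-1.07, 1.41], [-3.16, 2.05], [-2.99, -0.16], [-3.1, 3.1]. Speed limits (rad/s): [2.79, 2.79, 3.14, 3.14, 3.14, 3.14].

### API

Orientations are given as a 3x3 rotation matrix whose columns are the frame's x, y, z axes.
In Python, from station import * gives the robot as it stands. The module is installed in compiled form; this text tells all that it offers.
- The arm moves only by the shell command python3 -m pendant 'ROWS'. ROWS is a JSON object of lists of equal length, an entry for each row: "travel": the shift along the tool's x, y, z in mm, a list of three; "twist": the turn, a rotation vector about the tool's x, y, z in degrees, a list of three; "jaw": the opening, from 0 (shut) to 1 (fully open). A call has 1 to 5 rows; each row shifts and turns the commanded pose from where the row before left it, along the tool's axes as they then stand; what a row does not reach is not made up. A row lasts 1/10 s, in which the tool goes at most 50 mm and 8.59 degrees, less where a joint would pass 70% of its speed; a pose out of reach is approached as far as the arm can. A call with a gripper value outside its range is refused whole. The fingers move at their own pace and stop on an object; the grip force is fixed at half the most. Time passes only in rows, so rows that do not move let the fingers close. It gives the time, the measured TCP pose, the force, the opening and the grip force at its end, in the units of the state.
- observe(): the state, without advancing time (a new reading comes with each control period).
- get_image(name): name is "scene" or "top" or "wrist"; returns a dict with "img" (420x560x3 uint8, red, green, blue), "mtx" (3x3 intrinsics, pixels), "R" (3x3) and "t" (3): a world point X has camera coordinates R X + t; the wrist camera has in their place "hand_eye" (4x4, takes a point from camera to tool coordinates, whose origin is the TCP and whose axes are the flange's). Camera axes: x right, y down, z forward; pixel columns grow to the right and rows downward; lengths in m; the calibration is good to about 2 mm. The wrist camera is an equidistant fisheye: a pixel r from the principal point sees the ray r / f radians off the axis. A picture is of the moment at which its call begins: read the wrist's pose just before it. There is no depth.
- close_job(): hands the job in; it is judged then, once.
The state is a dict: "time": time; "qpos": joint angles; "qvel": joint speeds; "joint_efforts": joint torques, N m; "ee_pos": TCP position; "tool_rot": TCP orientation; "ft_force": force on the tool from outside, world axes, zero at the start; "wrist_torque": the same for the moment, N m; "opening": opening from 0.0 (shut) to 1.0 (fully open); "grip_force": force on a finger pad.
Only numpy, scipy, OpenCV 4.12 (cv2) and the standard library are available. Lean on these libraries where they do the work, as an engineer would, in place of code of your own. Each camera call takes 0.05 s, during which the arm holds its last target. There are 200 camera calls.

### The job

Pack the service kit from the blue picking tray into the open carton: the white filter box flat in the middle between the two pads with its long side along the carton's length, the orange gasket box squarely centred on top of it, the amber glass jar upright in the middle of the white pad, and the grease tin upright in the middle of the black pad. Lay the spanner flat on the carton's floor alongside the filter box, in the gap on the robot's side, about level with the middle of the box and parallel to it. Set each thing down rather than dropping it, and leave the tape roll and the scanner where they are.

Things in the scene. Friction and masses are not known exactly. Their poses are not given: they have to be found in the camera images.
- carton: Open base of a brown cardboard shipping carton, fixed, outside 240 (its x) x 340 (its y, the length) x 52 mm high; walls 5 mm thick, floor 4 mm thick. Origin at the centre of its underside. Its -x long wall always faces the robot (turned at most 0.2 rad). It may stand on the robot's left or right, the blue tray on the other side.
- white_pad: White polystyrene pad, firm, fixed on the carton's floor at one end of the carton (either end), 80 x 80 x 6 mm; its centre is 120 mm from the carton's centre along the carton's y. Origin at the centre of its underside, which is 4 mm above the bench; its top is 10 mm above the bench.
- black_pad: Black polyethylene pad, firm, fixed on the carton's floor at the other end, 80 x 80 x 6 mm, also 120 mm from the carton's centre. Origin at the centre of its underside, which is 4 mm above the bench; its top is 10 mm above the bench.
- filter_box: Boxed filter cartridge: white rigid box with a green band, 50 (x) x 100 (y, long) x 30 mm high, 0.2 to 0.42 kg. Origin at the centre of its underside. In the middle of the carton it leaves gaps 90 mm wide to both long walls and 30 mm to each pad. Starts in the blue picking tray (floor top 4 mm above the bench, lip 18 mm high).
- gasket_box: Flat orange rigid box of gaskets, 46 (x) x 90 (y, long) x 15 mm high, 0.07 kg. Origin at the centre of its underside. Starts in the blue picking tray (floor top 4 mm above the bench, lip 18 mm high).
- glass_jar: Squat amber glass jar with a narrower black screw lid, 50 mm across and 40 mm high (straight glass side up to 26 mm, lid 39 mm across), 0.09 to 0.18 kg, upright. Origin at the centre of its underside. Starts in the blue picking tray (floor top 4 mm above the bench, lip 18 mm high).
- grease_tin: Round steel grease tin with a yellow label and a yellow spot on its lid, 54 mm across and 40 mm high, 0.2 to 0.39 kg, upright. Origin at the centre of its underside. Starts in the blue picking tray (floor top 4 mm above the bench, lip 18 mm high).
- spanner: Steel combination spanner lying flat, 130 mm long along its y (ring end at +y, open jaw at -y), 8 mm thick, shank 12 mm wide, ends 23 mm wide, 0.07 kg. Origin at the centre of its underside, in the middle of the shank. Either way round is right in the carton. Starts in the blue picking tray (floor top 4 mm above the bench, lip 18 mm high).
- tape_roll: Bystander: roll of brown packing tape lying flat on the bench, 100 mm across, 48 mm high, hole 76 mm, loose, beyond the carton and tray. Origin at the centre of its underside.
- scanner: Bystander: black hand-held barcode scanner with an orange top, lying on the bench, 60 x 190 x 38 mm, loose, beyond the carton and tray. Origin at about the middle of its underside.
Not all that is in view belongs to the job. What is meant by the glass_jar is not pink, purple or turquoise, and is the smaller of those in its own colour.

How it is judged:
By the outcome, as a careful person would: the job done as asked, in the order asked, and still so for the second after the job is handed in, with the robot touching nothing.
It also fails if it takes over 126 s, if anything falls off the work surface, if the arm or the gripper's body presses on something with over 40 N, if the wrist force passes 120 N, or if a joint passes its speed limit or range.

## Working session

There is one attempt and no reset: what is moved stays moved. The work goes in short steps, Python scripts to look and compute and a shell command to move; the robot and the scene stay as the last step left them, time stands still between calls to the robot, and variables do not carry over. Pictures are saved under pics/ and viewed, at most 14 in all, crops included, and the job is handed in when it is done.

```bash
mkdir -p pics
cat > h.py <<'E'
from station import *
import numpy as np, cv2
def snap(n,f):
    im=get_image(n); cv2.imwrite('pics/'+f,im['img'][:,:,::-1]); np.savez('pics/'+f[:-4],**{k:v for k,v in im.items()}); return im
def ray(im,u,v):
    R,t=np.array(im['R']),np.array(im['t']); d=np.linalg.solve(np.array(im['mtx']),[u,v,1.]); return -R.T@t, R.T@d
def atz(im,u,v,z):
    c,d=ray(im,u,v); return c+d*(z-c[2])/d[2]
def tri(*rs):
    A=np.zeros((3,3));b=np.zeros(3)
    for c,d in rs:
        d=d/np.linalg.norm(d);P=np.eye(3)-np.outer(d,d);A+=P;b+=P@c
    return np.linalg.solve(A,b)
E
python3 - <<'E'
from h import *
s=observe();print({k:np.round(v,3).tolist() for k,v in s.items()})
for n in('top','scene'):
    im=snap(n,n+'1.png');print(n,np.round(im['mtx'],1).tolist(),np.round(-np.array(im['R']).T@im['t'],3),np.round(im['R'],2).tolist())
im=snap('wrist','wrist1.png');print(np.round(im['hand_eye'],4).tolist(),np.round(im['mtx'],1).tolist())
E
```

```text
{'time': 0.0, 'qpos': [1.386, 0.386, 0.007, -0.001, -1.194, -0.259], 'qvel': [0.002, -0.0, 0.001, -0.001, 0.0, -0.002], 'joint_efforts': [0.001, -39.067, 18.741, 4.22, 0.011, -0.0], 'ee_pos': [0.268, 0.564, 0.207], 'tool_rot': [[0.903, -0.43, -0.001], [-0.43, -0.903, -0.002], [0.0, 0.002, -1.0]], 'ft_force': [0.045, 0.227, -0.355], 'wrist_torque': [-0.014, 0.012, 0.07], 'grip_force': 0.0, 'opening': 0.998}
top [[443.1, 0.0, 280.9], [0.0, 443.1, 204.3], [0.0, 0.0, 1.0]] [ 0.45  -0.069  1.256] [[0.02, -1.0, -0.01], [-1.0, -0.02, -0.06], [0.06, 0.01, -1.0]]
scene [[440.1, 0.0, 276.5], [0.0, 440.1, 216.6], [0.0, 0.0, 1.0]] [ 1.106 -0.47   0.805] [[0.59, 0.8, -0.02], [0.58, -0.44, -0.68], [-0.56, 0.4, -0.73]]
[[0.0011, -0.9704, -0.2416, 0.0658], [1.0, 0.0009, 0.0009, -0.0002], [-0.0006, -0.2416, 0.9704, -0.1766], [0.0, 0.0, 0.0, 1.0]] [[325.2, 0.0, 282.4], [0.0, 325.2, 209.8], [0.0, 0.0, 1.0]]
```

View pics/top1.png

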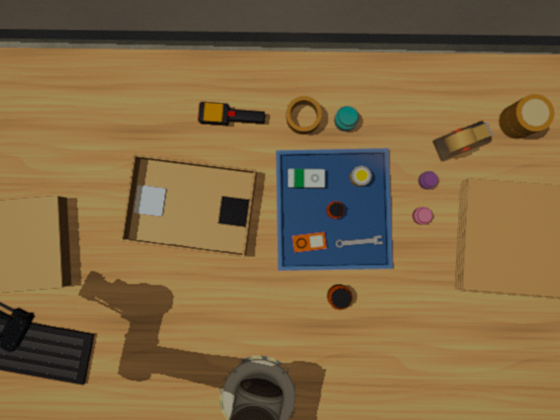

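View pics/scene1.png

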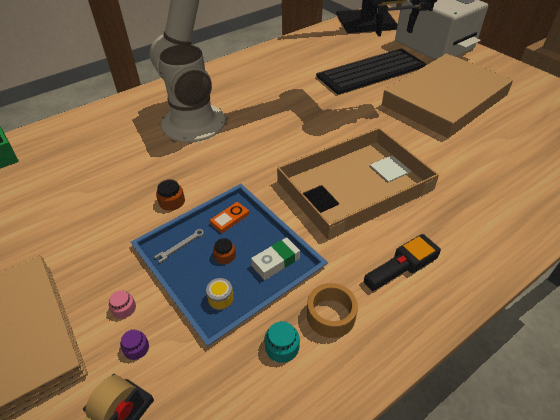

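```bash
cat >> h.py <<'E'
def load(f): return dict(np.load('pics/'+f+'.npz'))
def plan(target,yaw=None):
    """travel in tool axes (mm) after twisting about tool z to tool-x heading yaw (deg, world)"""
    s=observe();R=np.array(s['tool_rot']);p=np.array(s['ee_pos'])
    cur=np.degrees(np.arctan2(R[1,0],R[0,0])); 
    tw=0 if yaw is None else (yaw-cur+180)%360-180
    a=np.radians(cur+tw);Rn=np.array([[np.cos(a),np.sin(a),0],[np.sin(a),-np.cos(a),0],[0,0,-1]])
    print('t%.1f'%s['time'],'pos',np.round(p,4),'yaw %.2f'%cur,'TWISTz(deg) %.2f'%-tw,'then TRAVEL',np.round(1000*Rn.T@(np.array(target)-p),1),'q6 %.2f'%s['qpos'][5],'open',round(s['opening'],3),'grip',round(s['grip_force'],1))
E
python3 - <<'E'
from h import *
im=load('top1')
c=im['img'][140:280,110:400]; cv2.imwrite('pics/crop1.png',cv2.resize(c,None,fx=2.75,fy=2.75,interpolation=cv2.INTER_CUBIC)[:,:,::-1])
for u,v in [(333,210),(194,206)]: print(atz(im,u,v,0.004))
plan([0.40,-0.215,0.33],0)
E
```

```text
[ 0.51587025 -0.20117793  0.004     ]
[0.52011928 0.19284093 0.004     ]
t0.1 pos [0.2681 0.5641 0.2077] yaw -25.43 TWISTz(deg) -25.43 then TRAVEL [ 131.9  779.1 -122.3] q6 -0.26 open 1.002 grip 0.0
```

View pics/crop1.png

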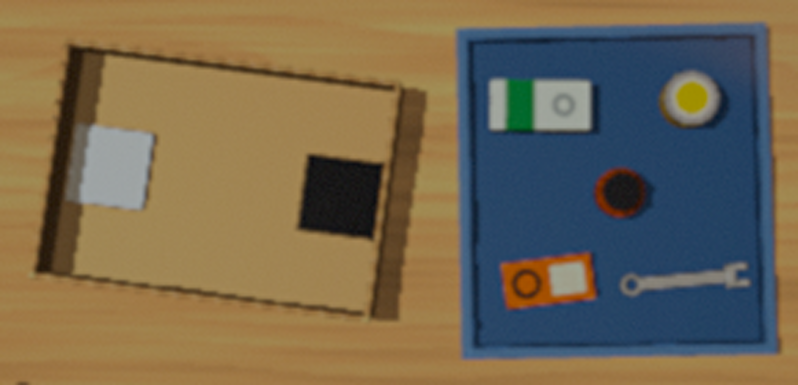

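Top view: candidates for the jar are amber (336,210) in the tray, larger amber (341,296) outside, teal (347,118), purple (429,180), pink (423,216). I choose (336,210), and the crop (620,192) confirms a small amber jar with black lid. Carton is at the left, with white pad at the left end (150,200) and black pad at (234,211). Filter (306,178), tin (361,175), gasket (310,242) and spanner (359,241) are in the tray.

```bash
python3 -m pendant '{"travel":[[0,0,-5],[0,0,-5],[0,0,-5],[0,0,-5],[0,0,-5]],"twist":[[0,0,-8.5],[0,0,-8.5],[0,0,-8.4],[0,0,0],[0,0,0]],"jaw":[1,1,1,1,1]}'
python3 -m pendant '{"travel":[[17,40,0],[17,40,0],[17,40,0],[17,40,0],[17,40,0]],"twist":[[0,0,0],[0,0,0],[0,0,0],[0,0,0],[0,0,0]],"jaw":[1,1,1,1,1]}'
python3 -m pendant '{"travel":[[17,40,0],[17,40,0],[17,40,0],[17,40,0],[17,40,0]],"twist":[[0,0,0],[0,0,0],[0,0,0],[0,0,0],[0,0,0]],"jaw":[1,1,1,1,1]}'
python3 -m pendant '{"travel":[[17,40,0],[17,40,0],[17,40,0],[17,40,0],[17,40,0]],"twist":[[0,0,0],[0,0,0],[0,0,0],[0,0,0],[0,0,0]],"jaw":[1,1,1,1,1]}'
python3 -m pendant '{"travel":[[17,40,0],[17,40,0],[17,24,0],[0,0,0],[0,0,0]],"twist":[[0,0,0],[0,0,0],[0,0,0],[0,0,0],[0,0,0]],"jaw":[1,1,1,1,1]}'
cat >> h.py <<'E'
def wsnap(f):
    s=observe(); im=get_image('wrist'); im['ee_pos']=s['ee_pos'];im['tool_rot']=s['tool_rot']
    cv2.imwrite('pics/'+f+'.png',im['img'][:,:,::-1]); np.savez('pics/'+f,**im); return im
def wray(im,u,v):
    H=np.array(im['hand_eye']);K=np.array(im['mtx']);Rt=np.array(im['tool_rot'])
    a,b=(u-K[0,2])/K[0,0],(v-K[1,2])/K[1,1];r=np.hypot(a,b)+1e-12
    d=np.array([a/r*np.sin(r),b/r*np.sin(r),np.cos(r)])
    return np.array(im['ee_pos'])+Rt@H[:3,3], Rt@H[:3,:3]@d
def watz(im,u,v,z):
    c,d=wray(im,u,v); return c+d*(z-c[2])/d[2]
def wpix(im,X):
    H=np.array(im['hand_eye']);K=np.array(im['mtx']);Rt=np.array(im['tool_rot'])
    p=H[:3,:3].T@(Rt.T@(np.array(X)-im['ee_pos'])-H[:3,3]);r=np.hypot(*p[:2])+1e-12;th=np.arctan2(r,p[2])
    return K[0,2]+K[0,0]*th*p[0]/r,K[1,2]+K[1,1]*th*p[1]/r
E
python3 -c "
from h import *
plan([0.58,-0.14,0.25],0);wsnap('w1')"
```

```text
time: 0.65
ee_pos: [0.2683, 0.5643, 0.2335]
tool_rot: [[1.0, -0.004, -0.0], [-0.004, -1.0, -0.001], [-0.0, 0.001, -1.0]]
ft_force: [0.8, 0.6, 0.1]
opening: 0.998
grip_force: 0.0
time: 1.15
ee_pos: [0.3536, 0.3627, 0.2338]
tool_rot: [[1.0, -0.003, 0.0], [-0.003, -1.0, 0.0], [0.0, -0.0, -1.0]]
ft_force: [-0.2, 0.9, 0.4]
opening: 0.998
grip_force: 0.0
time: 1.65
ee_pos: [0.4385, 0.1627, 0.234]
tool_rot: [[1.0, -0.003, 0.001], [-0.003, -1.0, 0.001], [0.001, -0.001, -1.0]]
ft_force: [1.2, -0.1, 0.1]
opening: 1.002
grip_force: 0.0
time: 2.15
ee_pos: [0.5235, -0.0375, 0.2339]
tool_rot: [[1.0, -0.003, 0.001], [-0.003, -1.0, 0.0], [0.001, -0.0, -1.0]]
ft_force: [1.7, -0.6, 0.9]
opening: 1.003
grip_force: 0.0
time: 2.65
ee_pos: [0.5738, -0.1402, 0.233]
tool_rot: [[1.0, -0.004, -0.001], [-0.004, -1.0, 0.0], [-0.001, -0.0, -1.0]]
ft_force: [0.6, 0.7, -0.4]
opening: 1.002
grip_force: 0.0
t2.6 pos [ 0.5738 -0.1402  0.233 ] yaw -0.21 TWISTz(deg) -0.21 then TRAVEL [  6.2  -0.2 -17. ] q6 1.53 open 1.002 grip 0.0
```

View pics/w1.png

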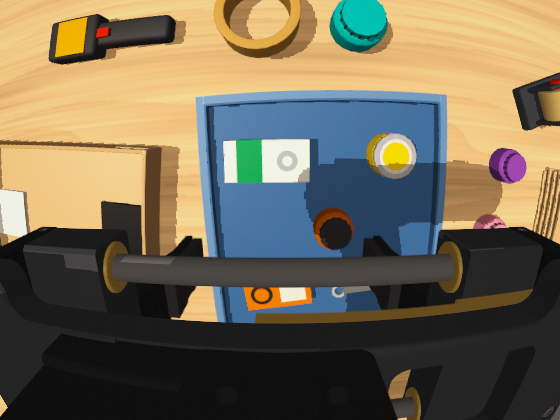

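The wrist view shows filter (266,161), tin (392,156) and jar (333,230) clearly. The lower part is hidden by the gripper, so I back up for two more views.

```bash
python3 -m pendant '{"travel":[[-40,0,0],[-40,0,0],[-40,0,0],[-40,0,0],[0,0,0]],"twist":[[0,0,0],[0,0,0],[0,0,0],[0,0,0],[0,0,0]],"jaw":[1,1,1,1,1]}' | head -2
python3 -c "
from h import *
wsnap('w2')"
python3 -m pendant '{"travel":[[0,40,0],[0,40,0],[0,40,0],[0,0,0],[0,0,0]],"twist":[[0,0,0],[0,0,0],[0,0,0],[0,0,0],[0,0,0]],"jaw":[1,1,1,1,1]}' | head -2
python3 -c "
from h import *
a=load('w2');b=wsnap('w3')
cv2.imwrite('pics/w23.png',np.vstack([a['img'][20:300],b['img'][20:300]])[:,:,::-1])"
```

```text
time: 3.2
ee_pos: [0.409, -0.1387, 0.2341]
time: 3.75
ee_pos: [0.4145, -0.2598, 0.2332]
```

View pics/w23.png

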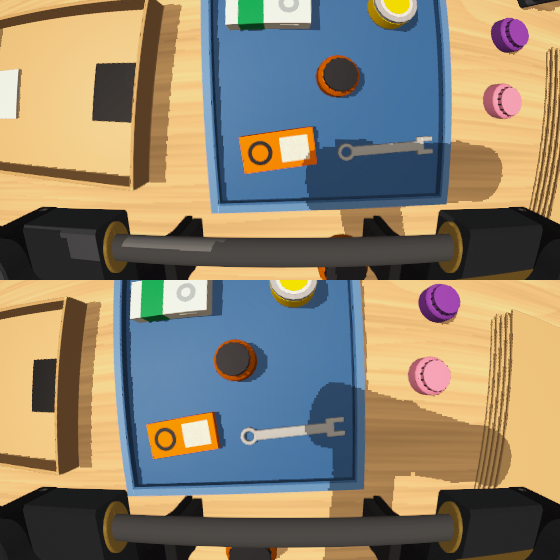

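Upper strip (w2): gasket (278,150), spanner (385,148), jar lid (338,75), tin (392,8). Lower strip (w3): gasket (183,436), spanner (292,431), jar lid (236,360). I go on to view the carton from two places.

```bash
Z='[0,0,0]'
python3 -m pendant '{"travel":[[0,-45,-10],[0,-45,-10],[0,-45,-10],[0,-45,-10],[0,-45,-10]],"twist":[[0,0,0],[0,0,0],[0,0,0],[0,0,0],[0,0,0]],"jaw":[1,1,1,1,1]}' | head -2
python3 -m pendant '{"travel":[[0,-45,0],[0,-45,0],[0,-45,0],[0,0,0],[0,0,0]],"twist":[[0,0,0],[0,0,0],[0,0,0],[0,0,0],[0,0,0]],"jaw":[1,1,1,1,1]}' | head -2
python3 -c "
from h import *
wsnap('c1')"
python3 -m pendant '{"travel":[[0,-45,0],[0,-45,0],[0,-45,0],[0,0,0],[0,0,0]],"twist":[[0,0,0],[0,0,0],[0,0,0],[0,0,0],[0,0,0]],"jaw":[1,1,1,1,1]}' | head -2
python3 -c "
from h import *
a=load('c1');b=wsnap('c2')
cv2.imwrite('pics/c12.png',np.vstack([a['img'][0:290],b['img'][0:290]])[:,:,::-1])"
```

```text
time: 4.3
ee_pos: [0.4135, -0.0317, 0.2845]
time: 4.8
ee_pos: [0.4134, 0.1023, 0.2837]
time: 5.35
ee_pos: [0.414, 0.2351, 0.2832]
```

View pics/c12.png

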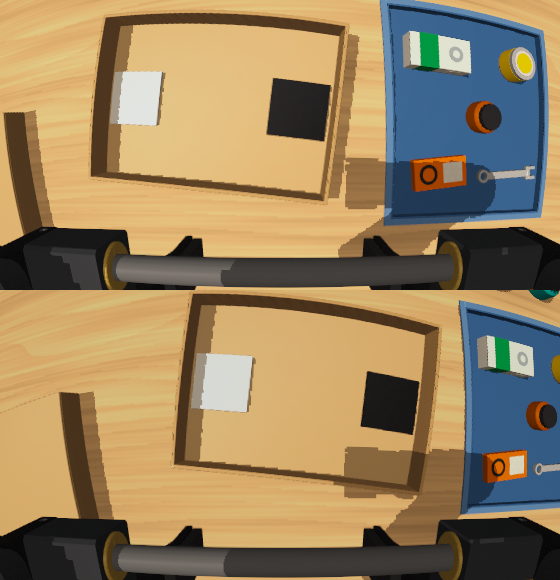

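```bash
cat > fit.py <<'E'
from h import *
from scipy.optimize import minimize
def mask(im,uv,kind):
    r,g,b=[im['img'][:,:,i].astype(float) for i in range(3)]
    V=np.maximum(np.maximum(r,g),b)+1e-6
    m={'tray':(b-r)/V<0.3,'white':((r-b)/V<0.2)&(V>60),'black':V<60}[kind].astype(np.uint8)
    m=cv2.morphologyEx(m,cv2.MORPH_OPEN,np.ones((2,2),np.uint8))
    n,l=cv2.connectedComponents(m,connectivity=4); o=(l==l[uv[1],uv[0]]).astype(np.uint8)
    cs,_=cv2.findContours(o,cv2.RETR_EXTERNAL,cv2.CHAIN_APPROX_NONE); cv2.drawContours(o,cs,-1,1,-1); return o
def box(a,b,h): return np.array([[x,y,z] for x in(-a/2,a/2) for y in(-b/2,b/2) for z in(0,h)])
def cyl(*dz): 
    t=np.linspace(0,2*np.pi,40)
    return np.vstack([np.c_[d/2*np.cos(t),d/2*np.sin(t),0*t+z] for d,z in dz])
M={'filter':box(.05,.1,.03),'gasket':box(.046,.09,.015),'jar':cyl((.05,0),(.05,.026),(.039,.04)),'tin':cyl((.054,0),(.054,.04)),'pad':box(.08,.08,.006)}
def fit(name,views,x0,kind='tray',freez=True,wp=None):
    """views: [(im,(u,v) seed)], x0=[x,y,z,yaw]"""
    wp=wp or wpix; ms=[mask(im,uv,kind) for im,uv in views];P=M[name];rnd=name in('jar','tin')
    def f(p):
        z=p[2] if freez else x0[2]; c,s=np.cos(p[3]),np.sin(p[3]); L=0
        Q=P@np.array([[c,s,0],[-s,c,0],[0,0,1]])+[p[0],p[1],z]
        for (im,_),m in zip(views,ms):
            uv=np.array([wp(im,q) for q in Q]);h=cv2.convexHull((uv*16).astype(np.int32)); o=np.zeros_like(m); cv2.fillConvexPoly(o,h,1,shift=4)
            L+=1-(o&m).sum()/max(1,(o|m).sum())
        return L/len(views)
    x=np.array(x0,float);S=np.array([.008,.008,.008 if freez else 0,0 if rnd else .08])
    for k in range(3):
        sim=np.vstack([x]+[x+S*np.eye(4)[i]/(k+1)*(-1)**k for i in range(4) if S[i]]) 
        free=[i for i in range(4) if S[i]]
        g=lambda y:f(np.array([y[free.index(i)] if i in free else x[i] for i in range(4)]))
        r=minimize(g,x[free],method='Nelder-Mead',options=dict(initial_simplex=sim[:,free],xatol=1e-4,fatol=1e-4)); x[free]=r.x
    print(name,np.round(x[:3],4),'yaw %.1f'%np.degrees(x[3]),'1-IoU %.3f'%r.fun,'px',[int(m.sum()) for m in ms]); return x
E
python3 - <<'E'
from fit import *
w1,w2,w3,c1,c2=[load(k) for k in('w1','w2','w3','c1','c2')]
fit('filter',[(w1,(266,161)),(c1,(420,48))],[*watz(w1,266,161,.034)[:2],.004,0])
fit('gasket',[(w2,(255,160)),(w3,(165,175))],[*watz(w2,278,170,.02)[:2],.004,0])
fit('jar',[(w2,(338,95)),(w3,(236,100))],[*watz(w2,338,95,.04)[:2],.004,0])
fit('tin',[(w1,(395,156)),(c1,(516,65))],[*watz(w1,395,156,.04)[:2],.004,0])
wh=fit('pad',[(c1,(138,100)),(c2,(230,95))],[*watz(c1,138,100,.01)[:2],.004,0],'white')
bl=fit('pad',[(c1,(298,108)),(c2,(388,113))],[*watz(c1,298,108,.01)[:2],.004,0],'black')
d=wh-bl;print('sep',np.hypot(*d[:2]),'mid',(wh+bl)[:2]/2,'axis deg',np.degrees(np.arctan2(d[1],d[0])))
R=[]
for im,uv in((w2,(385,169)),(w3,(285,172)),(w3,(250,177))):
    m=mask(im,uv,'tray');ys,xs=np.nonzero(m);print('spanner px',m.sum(),xs.min(),xs.max(),ys.min(),ys.max())
    W=np.array([watz(im,x,y,.012)[:2] for x,y in zip(xs,ys)]);r=cv2.minAreaRect((W*1000).astype(np.float32));print(r)
    R.append(wray(im,xs.mean(),ys.mean()))
print('spanner centroid tri',tri(R[0],R[1]))
E
```

```text
filter [ 0.6029 -0.1244 -0.0069] yaw -1.6 1-IoU 0.584 px [2122, 667]
gasket [ 0.4254 -0.1341  0.0043] yaw 8.1 1-IoU 0.009 px [2926, 2622]
jar [ 0.5168 -0.2049  0.001 ] yaw 0.0 1-IoU 0.034 px [1471, 1480]
tin [ 0.6115 -0.2745  0.0033] yaw 0.0 1-IoU 0.043 px [1881, 1062]
pad [ 0.5352  0.3203 -0.0031] yaw -5.9 1-IoU 0.045 px [2497, 3121]
pad [ 0.5083  0.078  -0.0041] yaw -6.5 1-IoU 0.053 px [3174, 2815]
sep 0.24374402978696094 mid [0.52177823 0.19914496] axis deg 83.66319571277424
spanner px 1103 338 433 157 181
((428.9850769042969, -272.7403259277344), (23.680660247802734, 130.32745361328125), 6.644075393676758)
spanner px 1252 241 345 158 185
((429.7509460449219, -272.7751159667969), (23.692615509033203, 129.63681030273438), 5.777557373046875)
spanner px 55490 114 365 0 236
((514.2565307617188, -200.2161102294922), (333.4701843261719, 322.96337890625), 1.7836989164352417)
spanner centroid tri [ 0.42739063 -0.27303086 -0.00103894]
```

```bash
sed -i "s|'tray':(b-r)/V<0.3|'tray':((b-r)/V<0.3)\|(g>1.25*b)|" fit.py
cat >> fit.py <<'E'
def tpix(im,X):
    if 'hand_eye' in im: return wpix(im,X)
    p=np.array(im['mtx'])@(np.array(im['R'])@X+im['t']);return p[0]/p[2],p[1]/p[2]
E
python3 - <<'E'
from fit import *
w1,w2,w3,c1,c2,t,s=[load(k) for k in('w1','w2','w3','c1','c2','top1','scene1')]
print('z free'); fit('filter',[(w1,(290,180)),(c1,(420,45))],[*watz(w1,266,161,.034)[:2],.004,0])
print('z fixed wrist')
fit('filter',[(w1,(290,180)),(c1,(420,45))],[*watz(w1,266,161,.034)[:2],.004,0],freez=False)
fit('jar',[(w2,(338,95)),(w3,(236,100))],[*watz(w2,338,95,.04)[:2],.004,0],freez=False)
fit('tin',[(w1,(395,156)),(c1,(516,65))],[*watz(w1,395,156,.04)[:2],.004,0],freez=False)
wh=fit('pad',[(c1,(138,100)),(c2,(230,95))],[*watz(c1,138,100,.01)[:2],.004,0],'white',freez=False)
bl=fit('pad',[(c1,(298,108)),(c2,(388,113))],[*watz(c1,298,108,.01)[:2],.004,0],'black',freez=False)
d=wh-bl;print('sep',np.hypot(*d[:2]),'mid',(wh+bl)[:2]/2,'axis deg',np.degrees(np.arctan2(d[1],d[0])))
print('z free, top+scene')
fit('filter',[(t,(320,185)),(s,(268,262))],[.613,-.125,.004,0],wp=tpix)
fit('gasket',[(t,(300,248)),(s,(228,222))],[.4254,-.1341,.004,.1],wp=tpix)
fit('jar',[(t,(336,210)),(s,(225,245))],[.5168,-.2049,.004,0],wp=tpix)
fit('tin',[(t,(361,175)),(s,(220,290))],[.6115,-.2745,.004,0],wp=tpix)
fit('pad',[(t,(155,200)),(s,(390,168))],[.5352,.3203,.004,-.1],'white',wp=tpix)
fit('pad',[(t,(234,211)),(s,(322,200))],[.5083,.078,.004,-.1],'black',wp=tpix)
E
```

```text
z free
filter [ 0.6032 -0.1227  0.004 ] yaw -0.2 1-IoU 0.024 px [3765, 2493]
z fixed wrist
filter [ 0.6032 -0.1226  0.004 ] yaw -0.2 1-IoU 0.024 px [3765, 2493]
jar [ 0.5167 -0.2048  0.004 ] yaw 0.0 1-IoU 0.040 px [1471, 1480]
tin [ 0.6114 -0.2741  0.004 ] yaw 0.0 1-IoU 0.047 px [1881, 1062]
pad [0.5346 0.3188 0.004 ] yaw -6.8 1-IoU 0.062 px [2497, 3121]
pad [0.5085 0.0783 0.004 ] yaw -6.3 1-IoU 0.074 px [3174, 2815]
sep 0.2418906315536001 mid [0.52157297 0.19858382] axis deg 83.80632788562207
z free, top+scene
filter [ 0.6028 -0.1243 -0.0024] yaw 1.2 1-IoU 0.094 px [724, 1195]
gasket [ 0.4228 -0.1333 -0.0044] yaw 8.3 1-IoU 0.103 px [626, 673]
jar [ 0.5161 -0.2043 -0.0014] yaw 0.0 1-IoU 0.162 px [288, 474]
tin [ 0.6129 -0.2726  0.0025] yaw 0.0 1-IoU 0.135 px [388, 730]
pad [0.5334 0.3178 0.0017] yaw -6.1 1-IoU 0.134 px [781, 580]
pad [ 0.5076  0.0807 -0.0007] yaw -5.1 1-IoU 0.277 px [705, 501]
```

Heights from two views agree with the text (filter underside 4 mm, gasket 4.3, jar 1, tin 3, pads −3, within calibration), and the fixed cameras agree to about 2 mm. Carton centre is ≈ (0.521, 0.199), turned −6.2°. Now the filter: twist to yaw −90 and travel.

```bash
python3 -m pendant '{"travel":[[0,0,0],[0,0,0],[0,0,0],[0,0,0],[0,0,0]],"twist":[[0,0,8.2],[0,0,8.2],[0,0,8.2],[0,0,8.2],[0,0,8.2]],"jaw":[1,1,1,1,1]}' | head -3
python3 -m pendant '{"travel":[[0,0,0],[0,0,0],[0,0,0],[0,0,0],[0,0,0]],"twist":[[0,0,8.2],[0,0,8.2],[0,0,8.2],[0,0,8.2],[0,0,8.2]],"jaw":[1,1,1,1,1]}' | head -3
python3 -m pendant '{"travel":[[20,-10,0],[36,-20,10],[36,-20,20],[36,-20,20],[36,-20,20]],"twist":[[0,0,7.8],[0,0,0],[0,0,0],[0,0,0],[0,0,0]],"jaw":[1,1,1,1,1]}' | head -3
python3 -m pendant '{"travel":[[36,-20,20],[36,-20,20],[36,-20,20],[36,-20,20],[0,0,0]],"twist":[[0,0,0],[0,0,0],[0,0,0],[0,0,0],[0,0,0]],"jaw":[1,1,1,1,1]}' | head -3
python3 -m pendant '{"travel":[[0,0,0],[0,0,0]],"twist":[[0,0,0],[0,0,0]],"jaw":[1,1]}' | head -3
python3 -c "
from h import *
plan([0.6032,-0.1235,0.015],-90);wsnap('p1')"
```

```text
time: 5.9
ee_pos: [0.4143, 0.2334, 0.2839]
tool_rot: [[0.749, -0.663, 0.0], [-0.663, -0.749, 0.0], [0.0, -0.0, -1.0]]
time: 6.4
ee_pos: [0.4143, 0.2334, 0.2839]
tool_rot: [[0.13, -0.991, 0.0], [-0.991, -0.13, 0.0], [-0.0, -0.0, -1.0]]
time: 6.9
ee_pos: [0.5074, 0.0699, 0.2136]
tool_rot: [[0.001, -1.0, 0.001], [-1.0, -0.001, 0.001], [-0.001, -0.001, -1.0]]
time: 7.4
ee_pos: [0.5864, -0.0762, 0.1301]
tool_rot: [[-0.005, -1.0, -0.006], [-1.0, 0.005, -0.001], [0.001, 0.006, -1.0]]
time: 7.6
ee_pos: [0.5874, -0.0712, 0.1345]
tool_rot: [[0.002, -1.0, 0.001], [-1.0, -0.002, 0.0], [-0.0, -0.001, -1.0]]
t7.6 pos [ 0.5874 -0.0712  0.1345] yaw -89.88 TWISTz(deg) 0.12 then TRAVEL [ 52.3 -15.8 119.5] q6 -0.15 open 1.0 grip 0.0
```

```bash
python3 -m pendant '{"travel":[[26,-8,10],[26,-8,10],[0,0,25],[0,0,25],[0,0,20]],"twist":[[0,0,0],[0,0,0],[0,0,0],[0,0,0],[0,0,0]],"jaw":[1,1,1,1,1]}' | head -3
python3 -m pendant '{"travel":[[0,0,10],[0,0,10],[0,0,5],[0,0,0],[0,0,0]],"twist":[[0,0,0],[0,0,0],[0,0,0],[0,0,0],[0,0,0]],"jaw":[1,1,1,1,1]}'
python3 -c "
from h import *
plan([0.6032,-0.1235,0.015],-90);wsnap('p2')"
```

```text
time: 8.15
ee_pos: [0.6037, -0.1216, 0.0436]
tool_rot: [[0.004, -1.0, 0.001], [-1.0, -0.004, 0.0], [-0.0, -0.001, -1.0]]
time: 8.65
ee_pos: [0.6045, -0.1224, 0.0194]
tool_rot: [[0.003, -1.0, 0.002], [-1.0, -0.003, -0.0], [0.0, -0.001, -1.0]]
ft_force: [-0.1, -0.5, -0.2]
opening: 1.0
grip_force: 0.0
t8.7 pos [ 0.6045 -0.1224  0.0194] yaw -89.80 TWISTz(deg) 0.20 then TRAVEL [1.1 1.3 4.4] q6 -0.06 open 1.0 grip 0.0
```

View pics/p2.png

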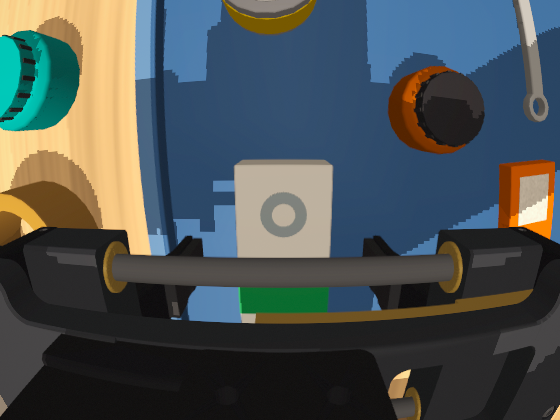

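The filter box lies between the open fingers (186 and 380 px, box 236–332, centre 283 against the principal column 282), so I lower 4 mm, close and lift.

```bash
python3 -m pendant '{"travel":[[0,0,4],[0,0,0],[0,0,0],[0,0,0],[0,0,0]],"twist":[[0,0,0],[0,0,0],[0,0,0],[0,0,0],[0,0,0]],"jaw":[1,0.8,0.6,0.4,0.3]}' | tail -2
python3 -m pendant '{"travel":[[0,0,0],[0,0,0],[0,0,0],[0,0,0],[0,0,0]],"twist":[[0,0,0],[0,0,0],[0,0,0],[0,0,0],[0,0,0]],"jaw":[0,0,0,0,0]}'
python3 -m pendant '{"travel":[[0,0,-10],[0,0,-20],[0,0,-30],[0,0,-30],[0,0,0]],"twist":[[0,0,0],[0,0,0],[0,0,0],[0,0,0],[0,0,0]],"jaw":[0,0,0,0,0]}'
python3 -c "
from h import *
plan([0.5213,0.1987,0.105],-96)"
```

```text
opening: 0.724
grip_force: 0.0
time: 9.7
ee_pos: [0.6039, -0.1225, 0.0146]
tool_rot: [[0.003, -1.0, 0.0], [-1.0, -0.003, -0.0], [0.0, -0.0, -1.0]]
ft_force: [0.5, 0.8, -0.5]
opening: 0.566
grip_force: 30.0
time: 10.2
ee_pos: [0.607, -0.1227, 0.1098]
tool_rot: [[0.004, -1.0, 0.01], [-1.0, -0.004, -0.001], [0.001, -0.01, -1.0]]
ft_force: [1.2, -0.4, -1.5]
opening: 0.565
grip_force: 30.0
t10.2 pos [ 0.607  -0.1227  0.1098] yaw -89.77 TWISTz(deg) 6.23 then TRAVEL [-310.7  118.8    4.8] q6 -0.06 open 0.565 grip 30.0
```

```bash
python3 -m pendant '{"travel":[[0,0,0],[-30,10,0],[-40,15,0],[-40,15,0],[-40,15,0]],"twist":[[0,0,6.2],[0,0,0],[0,0,0],[0,0,0],[0,0,0]],"jaw":[0,0,0,0,0]}' | head -2
python3 -m pendant '{"travel":[[-40,16,0],[-40,16,0],[-40,16,0],[-30,12,0],[-10,4,0]],"twist":[[0,0,0],[0,0,0],[0,0,0],[0,0,0],[0,0,0]],"jaw":[0,0,0,0,0]}' | head -2
python3 -m pendant '{"travel":[[0,0,0],[0,0,0],[0,0,0]],"twist":[[0,0,0],[0,0,0],[0,0,0]],"jaw":[0,0,0]}' | tail -3
python3 -c "
from h import *
wsnap('h1');plan([0.5213,0.1987,0.0152],-96)"
```

```text
time: 10.7
ee_pos: [0.5633, 0.0335, 0.1034]
time: 11.2
ee_pos: [0.5165, 0.2007, 0.1037]
ft_force: [1.1, -0.6, -3.4]
opening: 0.572
grip_force: 30.0
t11.6 pos [0.5182 0.1969 0.1043] yaw -96.14 TWISTz(deg) -0.14 then TRAVEL [-2.1 -2.9 89.1] q6 -0.76 open 0.568 grip 30.0
```

View pics/h1.png

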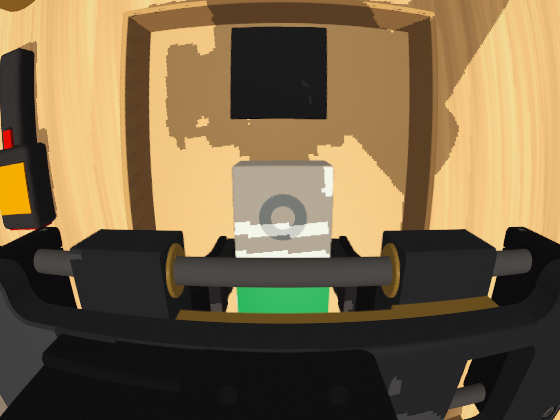

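The carton's rims (125 and 433) and black pad (231–327) are centred at column 279, and the held box at 283. So the shift of −3 mm along tool y is confirmed. Lower.

```bash
python3 -m pendant '{"travel":[[-2,-3,10],[0,0,25],[0,0,20],[0,0,15],[0,0,5]],"twist":[[0,0,0],[0,0,0],[0,0,0],[0,0,0],[0,0,0]],"jaw":[0,0,0,0,0]}' | head -2
python3 -m pendant '{"travel":[[0,0,3],[0,0,0],[0,0,0]],"twist":[[0,0,0],[0,0,0],[0,0,0]],"jaw":[0,0,0]}' | sed -n '2p;4p'
python3 - <<'E'
from fit import *
plan([0.5213,0.1987,0.0152],-96)
h=load('h1');b=fit('pad',[(h,(280,80))],[.508,.079,.004,-.11],'black',freez=False)
a=np.radians(83.8);print('centre by black pad',b[:2]+.12*np.array([np.cos(a),np.sin(a)]))
E
```

```text
time: 12.05
ee_pos: [0.5203, 0.1985, 0.0271]
ee_pos: [0.5219, 0.2002, 0.0273]
ft_force: [-0.2, 0.2, -2.8]
t12.3 pos [0.5219 0.2002 0.0273] yaw -96.03 TWISTz(deg) -0.03 then TRAVEL [ 1.6  0.5 12.1] q6 -0.76 open 0.567 grip 30.0
pad [0.5088 0.0816 0.004 ] yaw -6.3 1-IoU 0.024 px [8707]
centre by black pad [0.52171704 0.20090976]
```

```bash
python3 -m pendant '{"travel":[[0,0,6],[0,0,4],[0,0,2],[0,0,0],[0,0,0]],"twist":[[0,0,0],[0,0,0],[0,0,0],[0,0,0],[0,0,0]],"jaw":[0,0,0,0,0]}' | sed -n '2p;4p'
python3 -m pendant '{"travel":[[0,0,0.5],[0,0,0],[0,0,0],[0,0,0],[0,0,0]],"twist":[[0,0,0],[0,0,0],[0,0,0],[0,0,0],[0,0,0]],"jaw":[0,0,0.6,0.75,0.9]}' | sed -n '2p;4,6p'
python3 -m pendant '{"travel":[[0,0,0],[0,0,0],[0,0,-10],[0,0,-30],[0,0,-40]],"twist":[[0,0,0],[0,0,0],[0,0,0],[0,0,0],[0,0,0]],"jaw":[0.95,1,1,1,1]}' | sed -n '2p;4,6p'
python3 -c "
from h import *
plan([0.4252,-0.1341,0.105],-82)"
```

```text
ee_pos: [0.5212, 0.2, 0.0146]
ft_force: [-0.5, 0.1, -1.3]
ee_pos: [0.5216, 0.2001, 0.014]
ft_force: [-0.3, 0.0, 0.2]
opening: 0.703
grip_force: 0.0
ee_pos: [0.5201, 0.1991, 0.0939]
ft_force: [1.1, 0.7, 0.6]
opening: 0.993
grip_force: 0.0
t13.8 pos [0.5201 0.1991 0.0939] yaw -96.03 TWISTz(deg) -14.03 then TRAVEL [316.8 140.4 -11.1] q6 -0.76 open 0.993 grip 0.0
```

```bash
python3 -m pendant '{"travel":[[-40,0,-30],[-40,0,-30],[-40,0,-20],[0,0,0],[0,0,0]],"twist":[[0,0,0],[0,0,0],[0,0,0],[0,0,0],[0,0,0]],"jaw":[1,1,1,1,1]}' | sed -n '2p;4,6p'
python3 -m pendant '{"travel":[[0,0,0],[0,0,0]],"twist":[[0,0,0],[0,0,0]],"jaw":[1,1]}' | sed -n '2p'
python3 -c "
from h import *
wsnap('f1')
plan([0.4252,-0.1341,0.105],-82)"
```

```text
ee_pos: [0.5335, 0.3199, 0.1745]
ft_force: [0.4, -0.1, -1.1]
opening: 0.997
grip_force: 0.0
ee_pos: [0.5334, 0.3178, 0.1732]
t14.6 pos [0.5336 0.3179 0.1734] yaw -96.10 TWISTz(deg) -14.10 then TRAVEL [432.5 170.2  68.4] q6 -0.90 open 1.001 grip 0.0
```

View pics/f1.png

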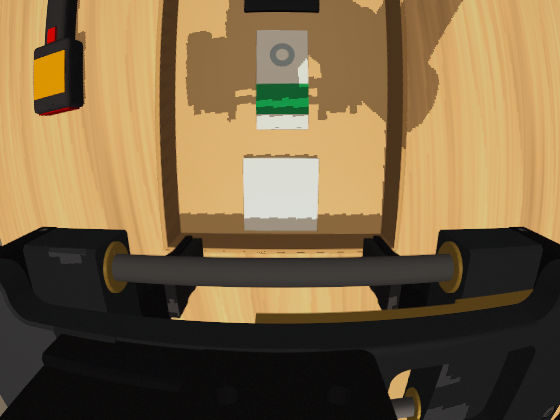

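The filter sits in the middle (256–308 px, 30–130), aligned with the white pad (243–319, 157–230) and black pad at the top. I'll measure it, then go to the gasket.

```bash
python3 -m pendant '{"travel":[[0,0,0],[20,5,0],[40,17,0],[40,17,0],[40,17,0]],"twist":[[0,0,-7],[0,0,-7],[0,0,0],[0,0,0],[0,0,0]],"jaw":[1,1,1,1,1]}' | head -2
python3 -m pendant '{"travel":[[40,17,0],[40,17,0],[40,17,0],[40,17,0],[40,17,0]],"twist":[[0,0,0],[0,0,0],[0,0,0],[0,0,0],[0,0,0]],"jaw":[1,1,1,1,1]}' | head -2
python3 -m pendant '{"travel":[[40,17,20],[20,8,20],[10,4,20],[0,0,0],[0,0,0]],"twist":[[0,0,0],[0,0,0],[0,0,0],[0,0,0],[0,0,0]],"jaw":[1,1,1,1,1]}' | head -2
python3 - <<'E'
from fit import *
f=load('f1');x=fit('filter',[(f,(275,40))],[.5217,.2,.004,-.11],'white',freez=False)
p=fit('pad',[(f,(280,180))],[.535,.319,.004,-.11],'white',freez=False)
a=np.radians(83.8);e=np.array([np.cos(a),np.sin(a)]);print('centre by white pad',p[:2]-.12*e,'filter offset (perp,along)',np.cross(e,x[:2]-p[:2]+.12*e),e@(x[:2]-p[:2])+.12)
plan([0.4252,-0.1341,0.015],-82)
E
```

```text
time: 15.1
ee_pos: [0.4944, 0.171, 0.1736]
time: 15.6
ee_pos: [0.4375, -0.0388, 0.174]
time: 16.1
ee_pos: [0.4198, -0.1103, 0.1143]
filter [0.521  0.2021 0.004 ] yaw -6.0 1-IoU 0.039 px [5028]
pad [0.5345 0.3216 0.004 ] yaw -6.1 1-IoU 0.042 px [5338]
centre by white pad [0.52153644 0.20226704] filter offset (perp,along) 0.000541325425974542 -0.000181978681392872
t16.1 pos [ 0.4198 -0.1103  0.1143] yaw -82.07 TWISTz(deg) -0.07 then TRAVEL [24.3 -2.  99.3] q6 0.02 open 0.999 grip 0.0<stdin>:4: DeprecationWarning: Arrays of 2-dimensional vectors are deprecated. Use arrays of 3-dimensional vectors instead. (deprecated in NumPy 2.0)
```

```bash
python3 -m pendant '{"travel":[[12,-1,20],[12,-1,20],[0,0,20],[0,0,15],[0,0,10]],"twist":[[0,0,0],[0,0,0],[0,0,0],[0,0,0],[0,0,0]],"jaw":[1,1,1,1,1]}' | head -2
python3 -m pendant '{"travel":[[0,0,5],[0,0,0],[0,0,0]],"twist":[[0,0,0],[0,0,0],[0,0,0]],"jaw":[1,1,1]}' | head -2
python3 -c "
from h import *
wsnap('g1');plan([0.4252,-0.1341,0.0135],-82)"
```

```text
time: 16.6
ee_pos: [0.4262, -0.1328, 0.0291]
time: 16.9
ee_pos: [0.426, -0.1332, 0.0248]
t16.9 pos [ 0.426  -0.1332  0.0248] yaw -82.00 TWISTz(deg) 0.00 then TRAVEL [ 0.7  0.9 11.3] q6 0.08 open 1.003 grip 0.0
```

```bash
python3 -m pendant '{"travel":[[0.7,0.7,7],[0,0,4],[0,0,0],[0,0,0],[0,0,0]],"twist":[[0,0,0],[0,0,0],[0,0,0],[0,0,0],[0,0,0]],"jaw":[1,1,0.8,0.6,0.5]}' | sed -n '2p;4,6p'
python3 -m pendant '{"travel":[[0,0,0],[0,0,0],[0,0,0],[0,0,0],[0,0,0]],"twist":[[0,0,0],[0,0,0],[0,0,0],[0,0,0],[0,0,0]],"jaw":[0.3,0,0,0,0]}' | sed -n '2p;4,6p'
python3 -m pendant '{"travel":[[0,0,-10],[0,0,-20],[0,0,-30],[0,0,-40],[0,0,0]],"twist":[[0,0,0],[0,0,0],[0,0,0],[0,0,0],[0,0,0]],"jaw":[0,0,0,0,0]}' | sed -n '2p;4,6p'
python3 -c "
from h import *
wsnap('g2');plan([0.5214,0.2001,0.115],-96)"
```

```text
ee_pos: [0.4247, -0.1342, 0.0131]
ft_force: [-0.4, -0.4, -0.3]
opening: 0.809
grip_force: 0.0
ee_pos: [0.4246, -0.1342, 0.0131]
ft_force: [0.3, -0.6, -0.0]
opening: 0.357
grip_force: 0.0
ee_pos: [0.4287, -0.1344, 0.1187]
ft_force: [0.7, 0.2, -0.4]
opening: 0.017
grip_force: 0.0
t18.5 pos [ 0.4267 -0.1342  0.1163] yaw -82.00 TWISTz(deg) 14.00 then TRAVEL [-342.3  -59.2    1.3] q6 0.08 open 0.008 grip 0.0
```

View pics/g2.png

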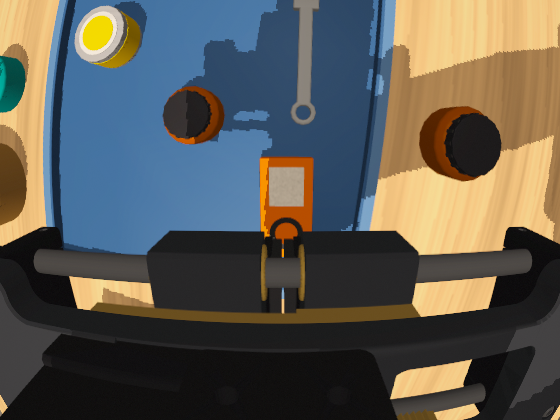

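Run:
```python
from fit import *
def lab(im,roi):
    u0,u1,v0,v1=roi;I=im['img'].astype(float);V=I.max(2);m=np.zeros(V.shape,bool);m[v0:v1,u0:u1]=True
    m&=(V-I.min(2)<0.3*V)&(V>70);ys,xs=np.nonzero(m);return xs.mean(),ys.mean(),m.sum()
for n,roi in(('w2',(275,315,145,190)),('w3',(175,220,145,190)),('g1',(240,330,100,225)),('g2',(262,310,160,215))):
    im=load(n);u,v,k=lab(im,roi);print(n,round(u),round(v),k,watz(im,u,v,.019),im['ee_pos'])
w2=load('w2');w3=load('w3')
print(tri(wray(w2,*lab(w2,(275,315,145,190))[:2]),wray(w3,*lab(w3,(175,220,145,190))[:2])))
g=load('g1')['img'][:, :];cv2.imwrite('pics/g1v.png',g[:,:,::-1])
```

```text
w2 294 168 706 [ 0.42980046 -0.15290599  0.019     ] [ 0.40899318 -0.13865517  0.23410646]
w3 196 173 649 [ 0.43014434 -0.15343751  0.019     ] [ 0.41453015 -0.25981449  0.2332104 ]
g1 285 189 2666 [ 0.42946439 -0.16572055  0.019     ] [ 0.42602408 -0.13319118  0.02476743]
g2 286 186 1304 [ 0.4295453 -0.152633   0.019    ] [ 0.42874198 -0.1344306   0.11872726]
[ 0.42975854 -0.15296144  0.01724632]
```

View pics/g1v.png

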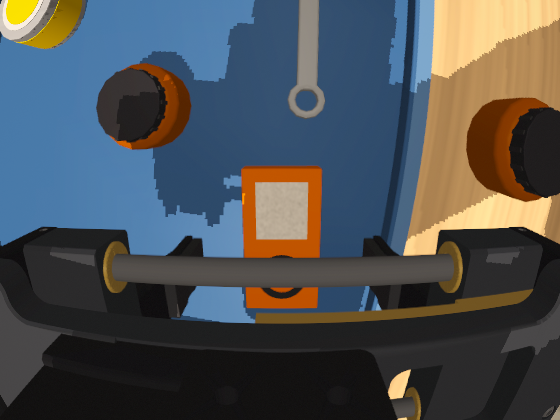

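The gasket stayed exactly where it was (label at the same world point), so the grasp missed. I retry and watch the opening row by row.

```bash
python3 -m pendant '{"travel":[[0,0,0],[0,0,0],[0,0,0],[0,0,0],[0,0,20]],"twist":[[0,0,0],[0,0,0],[0,0,0],[0,0,0],[0,0,0]],"jaw":[1,1,1,1,1]}' | sed -n '2p;4,6p'
python3 -m pendant '{"travel":[[0,0,0],[0,0,0],[0,0,0],[0,0,0],[0,0,25]],"twist":[[0,0,0],[0,0,0],[0,0,0],[0,0,0],[0,0,0]],"jaw":[1,1,1,1,1]}' | sed -n '2p;4,6p'
python3 -m pendant '{"travel":[[-0.5,0,25],[0,0,20],[0,0,10],[0,0,0],[0,0,0]],"twist":[[0,0,0],[0,0,0],[0,0,0],[0,0,0],[0,0,0]],"jaw":[1,1,1,1,1]}' | sed -n '2p;4,6p'
python3 -c "
from h import *
plan([0.4252,-0.1341,0.0125],-82)"
```

```text
ee_pos: [0.4267, -0.1343, 0.0943]
ft_force: [0.7, 1.0, -0.4]
opening: 0.375
grip_force: 0.0
ee_pos: [0.4281, -0.1343, 0.0709]
ft_force: [0.5, -1.4, 0.2]
opening: 0.833
grip_force: 0.0
ee_pos: [0.4253, -0.1337, 0.0137]
ft_force: [0.9, 0.2, 0.0]
opening: 0.999
grip_force: 0.0
t20.0 pos [ 0.4253 -0.1337  0.0137] yaw -82.01 TWISTz(deg) -0.01 then TRAVEL [0.4 0.1 1.2] q6 0.08 open 0.999 grip 0.0
```

```bash
python3 -m pendant '{"travel":[[0,0,0.8],[0,0,0],[0,0,0],[0,0,0],[0,0,0]],"twist":[[0,0,0],[0,0,0],[0,0,0],[0,0,0],[0,0,0]],"jaw":[0.6,0.6,0.6,0.6,0.6]}' | sed -n '2p;4,6p'
for i in 1 2 3; do python3 -m pendant '{"travel":[[0,0,0],[0,0,0]],"twist":[[0,0,0],[0,0,0]],"jaw":[0.4,0.4]}' | sed -n '2p;4,6p'; done
python3 -c "
from h import *
wsnap('g3')"
```

```text
ee_pos: [0.4246, -0.1337, 0.0125]
ft_force: [-0.1, 0.4, -0.1]
opening: 0.646
grip_force: 0.0
ee_pos: [0.4245, -0.1337, 0.0122]
ft_force: [1.3, -0.1, -0.1]
opening: 0.501
grip_force: 0.0
ee_pos: [0.4245, -0.1337, 0.0122]
ft_force: [-0.4, -0.2, 0.0]
opening: 0.416
grip_force: 0.0
ee_pos: [0.4245, -0.1337, 0.0122]
ft_force: [0.0, -0.3, 0.1]
opening: 0.403
grip_force: 0.0
```

View pics/g3.png

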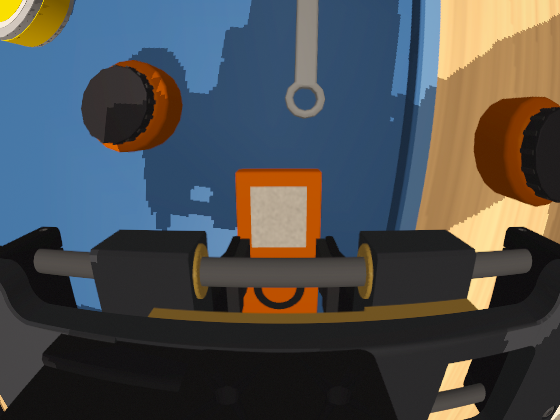

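```bash
for i in 1 2; do python3 -m pendant '{"travel":[[0,0,0.5],[0,0,0.5],[0,0,0]],"twist":[[0,0,0],[0,0,0],[0,0,0]],"jaw":[0.4,0.4,0.4]}' | sed -n '2p;4,6p'; done
python3 - <<'E'
from fit import *
s=observe();R=np.array(s['tool_rot']);im=load('g3')
for dz in(.008,-.011,-.02):
  for sg in(1,-1): print(dz,sg,np.round(wpix(im,np.array(im['ee_pos'])+np.array(im['tool_rot'])@[0,sg*.0175,dz])), np.round(wpix(im,np.array(im['ee_pos'])+np.array(im['tool_rot'])@[.0095,sg*.0175,dz])))
cv2.imwrite('pics/g3c.png',cv2.resize(im['img'][160:320,180:400],None,fx=3.5,fy=3.5,interpolation=cv2.INTER_CUBIC)[:,:,::-1])
E
```

```text
ee_pos: [0.4245, -0.1337, 0.0112]
ft_force: [-0.2, -0.0, -0.0]
opening: 0.399
grip_force: 0.0
ee_pos: [0.4245, -0.1337, 0.0102]
ft_force: [-0.1, -0.1, 0.5]
opening: 0.398
grip_force: 0.0
0.008 1 [312. 242.] [312. 227.]
0.008 -1 [254. 242.] [253. 226.]
-0.011 1 [315. 253.] [315. 237.]
-0.011 -1 [251. 253.] [250. 237.]
-0.02 1 [316. 259.] [317. 242.]
-0.02 -1 [249. 259.] [249. 242.]
```

View pics/g3c.png

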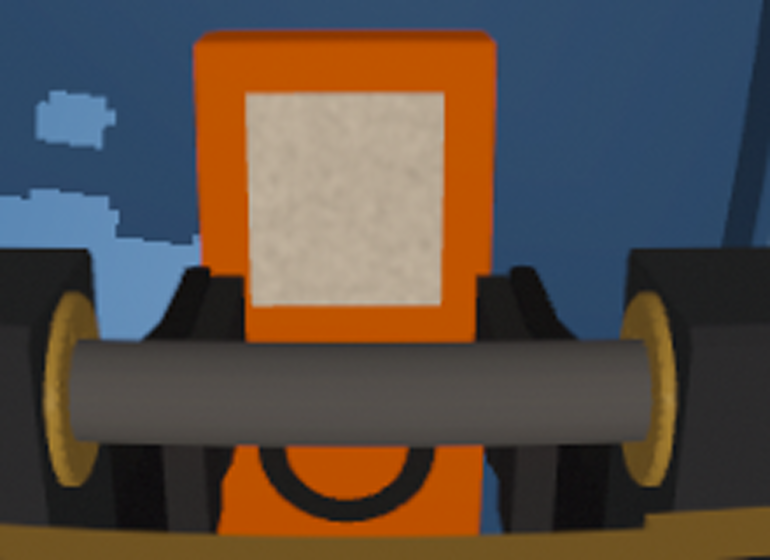

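The crop shows the finger ends (inner corners at px 250,237 and 317,237) standing over the box's top. By the calibration that is about 11 mm behind the TCP, so the tips really reach some 19 mm less than the text says. I open to 0.75 and go lower by feel.

```bash
python3 -m pendant '{"travel":[[0,0,-2],[0,0,0],[0,0,0],[0,0,0],[0,0,0]],"twist":[[0,0,0],[0,0,0],[0,0,0],[0,0,0],[0,0,0]],"jaw":[0.85,0.85,0.85,0.85,0.85]}' | sed -n '2p;4,6p'
python3 -m pendant '{"travel":[[0,0,2],[0,0,2],[0,0,2],[0,0,1],[0,0,0]],"twist":[[0,0,0],[0,0,0],[0,0,0],[0,0,0],[0,0,0]],"jaw":[0.85,0.85,0.85,0.85,0.85]}' | sed -n '2p;4,6p'
python3 -m pendant '{"travel":[[0,0,1],[0,0,1],[0,0,1],[0,0,1],[0,0,0]],"twist":[[0,0,0],[0,0,0],[0,0,0],[0,0,0],[0,0,0]],"jaw":[0.85,0.85,0.85,0.85,0.85]}' | sed -n '2p;4,6p'
```

```text
ee_pos: [0.4245, -0.1337, 0.0123]
ft_force: [-0.4, 0.9, 0.2]
opening: 0.765
grip_force: 0.0
ee_pos: [0.4244, -0.1337, 0.005]
ft_force: [0.4, -0.2, -0.9]
opening: 0.849
grip_force: 0.0
ee_pos: [0.4244, -0.1337, 0.0011]
ft_force: [-0.4, 0.7, -0.8]
opening: 0.856
grip_force: 0.0
```

```bash
python3 -m pendant '{"travel":[[0,0,1],[0,0,1],[0,0,1],[0,0,1],[0,0,0]],"twist":[[0,0,0],[0,0,0],[0,0,0],[0,0,0],[0,0,0]],"jaw":[0.85,0.85,0.85,0.85,0.85]}' | sed -n '2p;4p'
for i in 1 2; do python3 -m pendant '{"travel":[[0,0,0],[0,0,0],[0,0,0],[0,0,0],[0,0,0]],"twist":[[0,0,0],[0,0,0],[0,0,0],[0,0,0],[0,0,0]],"jaw":[0,0,0,0,0]}' | sed -n '2p;4,6p'; done
```

```text
ee_pos: [0.4244, -0.1337, -0.0029]
ft_force: [-0.5, 0.2, 0.1]
ee_pos: [0.4247, -0.1337, -0.0027]
ft_force: [0.8, 0.4, 1.0]
opening: 0.523
grip_force: 30.0
ee_pos: [0.4246, -0.1337, -0.0027]
ft_force: [-0.2, 0.1, 1.2]
opening: 0.525
grip_force: 30.0
```

Gripped (opening 0.525 ≈ 46 mm). Lift and carry.

```bash
python3 -m pendant '{"travel":[[0,0,-10],[0,0,-20],[0,0,-30],[0,0,-40],[0,0,-20]],"twist":[[0,0,0],[0,0,0],[0,0,0],[0,0,7],[0,0,7]],"jaw":[0,0,0,0,0]}' | sed -n '2p;4,6p'
python3 -m pendant '{"travel":[[-30,-5,0],[-40,-7,0],[-40,-7,0],[-40,-7,0],[-40,-7,0]],"twist":[[0,0,0],[0,0,0],[0,0,0],[0,0,0],[0,0,0]],"jaw":[0,0,0,0,0]}' | sed -n '2p'
python3 -m pendant '{"travel":[[-40,-7,0],[-40,-7,0],[-40,-7,0],[-25,-4,0],[0,0,0]],"twist":[[0,0,0],[0,0,0],[0,0,0],[0,0,0],[0,0,0]],"jaw":[0,0,0,0,0]}' | sed -n '2p'
python3 -m pendant '{"travel":[[0,0,0],[0,0,0]],"twist":[[0,0,0],[0,0,0]],"jaw":[0,0]}' | sed -n '2p;4,6p'
python3 -c "
from h import *
plan([0.5214,0.2001,0.0273],-96)"
```

```text
ee_pos: [0.4258, -0.1338, 0.1208]
ft_force: [1.6, -0.3, 0.2]
opening: 0.523
grip_force: 30.0
ee_pos: [0.477, 0.0532, 0.1179]
ee_pos: [0.5181, 0.1962, 0.1175]
ee_pos: [0.5167, 0.1923, 0.1173]
ft_force: [-0.1, -0.7, -0.7]
opening: 0.528
grip_force: 30.0
t26.4 pos [0.5167 0.1923 0.1173] yaw -96.08 TWISTz(deg) -0.08 then TRAVEL [-8.2 -3.9 90. ] q6 -0.76 open 0.528 grip 30.0
```

```bash
python3 -m pendant '{"travel":[[-8,-4,0],[0,0,25],[0,0,25],[0,0,20],[0,0,5]],"twist":[[0,0,0],[0,0,0],[0,0,0],[0,0,0],[0,0,0]],"jaw":[0,0,0,0,0]}' | sed -n '2p'
python3 -m pendant '{"travel":[[0,0,0],[0,0,0],[0,0,0]],"twist":[[0,0,0],[0,0,0],[0,0,0]],"jaw":[0,0,0]}' | sed -n '2p'
python3 - <<'E'
from fit import *
plan([0.5214,0.2001,0.0273],-96); im=wsnap('g4')
I=im['img']
for u in(262,275,290,303): print(u,[(v,*I[v,u]) for v in range(100,226,3)][::1] if u==275 else '')
E
```

```text
ee_pos: [0.521, 0.1995, 0.0402]
ee_pos: [0.5231, 0.2014, 0.0436]
t27.2 pos [0.5231 0.2014 0.0436] yaw -96.02 TWISTz(deg) -0.02 then TRAVEL [ 1.5  1.6 16.3] q6 -0.76 open 0.522 grip 30.0
262 
275 [(100, np.uint8(25), np.uint8(24), np.uint8(26)), (103, np.uint8(27), np.uint8(26), np.uint8(26)), (106, np.uint8(17), np.uint8(17), np.uint8(18)), (109, np.uint8(169), np.uint8(132), np.uint8(85)), (112, np.uint8(169), np.uint8(132), np.uint8(85)), (115, np.uint8(169), np.uint8(132), np.uint8(85)), (118, np.uint8(169), np.uint8(132), np.uint8(85)), (121, np.uint8(168), np.uint8(132), np.uint8(84)), (124, np.uint8(168), np.uint8(131), np.uint8(84)), (127, np.uint8(168), np.uint8(131), np.uint8(84)), (130, np.uint8(168), np.uint8(131), np.uint8(84)), (133, np.uint8(168), np.uint8(131), np.uint8(84)), (136, np.uint8(167), np.uint8(131), np.uint8(84)), (139, np.uint8(167), np.uint8(131), np.uint8(82)), (142, np.uint8(168), np.uint8(130), np.uint8(83)), (145, np.uint8(167), np.uint8(130), np.uint8(83)), (148, np.uint8(167), np.uint8(130), np.uint8(83)), (151, np.uint8(167), np.uint8(130), np.uint
[... 544 characters left out ...]
t8(79), np.uint8(0)), (187, np.uint8(183), np.uint8(79), np.uint8(0)), (190, np.uint8(183), np.uint8(79), np.uint8(0)), (193, np.uint8(174), np.uint8(159), np.uint8(140)), (196, np.uint8(175), np.uint8(160), np.uint8(141)), (199, np.uint8(176), np.uint8(162), np.uint8(142)), (202, np.uint8(173), np.uint8(159), np.uint8(139)), (205, np.uint8(174), np.uint8(159), np.uint8(140)), (208, np.uint8(174), np.uint8(159), np.uint8(140)), (211, np.uint8(176), np.uint8(161), np.uint8(142)), (214, np.uint8(171), np.uint8(157), np.uint8(138)), (217, np.uint8(172), np.uint8(159), np.uint8(139)), (220, np.uint8(175), np.uint8(161), np.uint8(141)), (223, np.uint8(172), np.uint8(158), np.uint8(139))]
290 
303
```

Run:
```python
from fit import *
im=load('g4');I=cv2.GaussianBlur(im['img'],(3,3),0).astype(float)
a=np.radians(83.85);e=np.array([np.cos(a),np.sin(a)]);n=np.array([e[1],-e[0]]);c=np.array(im['ee_pos'])[:2]
def vedge(u,v0,v1,ch): 
    g=np.abs(np.diff(I[v0:v1,u,ch]));k=g.argmax();return v0+k+.5
def hedge(v,u0,u1,ch):
    g=np.abs(np.diff(I[v,u0:u1,ch]));return u0+g.argmax()+.5
def rep(nm,u,v,z): X=watz(im,u,v,z)[:2]-c;print(nm,round(u,1),round(v,1),'along %.2f perp %.2f mm'%(1e3*X@e,1e3*X@n))
zg=im['ee_pos'][2]+.0027+.004+.015
for u in(265,280,298):
    rep('pad edge',u,vedge(u,100,115,0),.010); rep('filter top edge',u,vedge(u,156,164,0),.034); rep('gasket top edge',u,vedge(u,173,181,0),zg)
for v in(163,166): 
    for r in((215,270),(295,350)): rep('filter side',hedge(v,*r,2),v,.034)
for v in(182,188): 
    for r in((215,262),(300,350)): rep('gasket side',hedge(v,*r,2),v,zg)
```

```text
pad edge 265 107.5 along -80.44 perp 11.60 mm
filter top edge 265 157.5 along -50.07 perp 10.31 mm
gasket top edge 265 174.5 along -44.52 perp 8.63 mm
pad edge 280 107.5 along -80.41 perp 2.03 mm
filter top edge 280 157.5 along -50.08 perp 1.73 mm
gasket top edge 280 174.5 along -44.52 perp 1.43 mm
pad edge 298 107.5 along -80.50 perp -9.44 mm
filter top edge 298 157.5 along -50.13 perp -8.57 mm
gasket top edge 298 175.5 along -44.08 perp -7.21 mm
filter side 242.5 163 along -46.96 perp 23.33 mm
filter side 328.5 163 along -47.18 perp -26.24 mm
filter side 242.5 166 along -45.22 perp 23.36 mm
filter side 328.5 166 along -45.43 perp -26.28 mm
gasket side 235.5 182 along -40.89 perp 23.01 mm
gasket side 329.5 182 along -41.06 perp -22.56 mm
gasket side 235.5 188 along -37.93 perp 23.08 mm
gasket side 329.5 188 along -38.10 perp -22.65 mm
```

```bash
python3 -m pendant '{"travel":[[0.5,1.6,6],[0,0,5],[0,0,3],[0,0,1],[0,0,0]],"twist":[[0,0,0],[0,0,0],[0,0,0],[0,0,0],[0,0,0]],"jaw":[0,0,0,0,0]}' | sed -n '2p;4p'
python3 -m pendant '{"travel":[[0,0,0.5],[0,0,0.5],[0,0,0],[0,0,0]],"twist":[[0,0,0],[0,0,0],[0,0,0],[0,0,0]],"jaw":[0,0,0,0]}' | sed -n '2p;4,6p'
```

```text
ee_pos: [0.5204, 0.2004, 0.0274]
ft_force: [-0.9, -0.1, 2.1]
ee_pos: [0.5205, 0.2005, 0.0273]
ft_force: [-4.0, -1.3, 7.6]
opening: 0.522
grip_force: 30.0
```

```bash
python3 -m pendant '{"travel":[[0,0,-2],[0,-0.9,0],[0,0,0],[0,0,1],[0,0,0]],"twist":[[0,0,0],[0,0,0],[0,0,0],[0,0,0],[0,0,0]],"jaw":[0,0,0,0,0]}' | sed -n '2p;4p'
python3 -m pendant '{"travel":[[0,0,0.3],[0,0,0.3],[0,0,0]],"twist":[[0,0,0],[0,0,0],[0,0,0]],"jaw":[0,0,0]}' | sed -n '2p;4p'
```

```text
ee_pos: [0.5216, 0.2005, 0.0274]
ft_force: [-0.7, -0.5, 1.5]
ee_pos: [0.5216, 0.2005, 0.0273]
ft_force: [-2.1, -1.1, 5.0]
```

```bash
python3 -m pendant '{"travel":[[0,0,-0.3],[0,0,0],[0,0,0],[0,0,0],[0,0,0]],"twist":[[0,0,0],[0,0,0],[0,0,0],[0,0,0],[0,0,0]],"jaw":[0.56,0.6,0.7,0.8,0.9]}' | sed -n '2p;4,6p'
python3 -m pendant '{"travel":[[0,0,0],[0,0,-10],[0,0,-30],[-40,0,-40],[-40,0,-40]],"twist":[[0,0,0],[0,0,0],[0,0,0],[0,0,0],[0,0,0]],"jaw":[0.9,0.9,0.9,0.9,0.9]}' | sed -n '2p;4,6p'
python3 -m pendant '{"travel":[[-40,0,-10],[0,0,0],[0,0,0],[0,0,0]],"twist":[[0,0,0],[0,0,0],[0,0,0],[0,0,0]],"jaw":[0.9,0.9,0.9,0.9]}' | sed -n '2p;4,6p'
python3 - <<'E'
from fit import *
im=wsnap('f2'); plan([0.5167,-0.2048,0.12],-96)
r,g,b=[im['img'][:,:,i].astype(float) for i in range(3)]
o=((r>60)&(b<0.25*r)).astype(np.uint8)
n,l,st,ct=cv2.connectedComponentsWithStats(o)
k=[i for i in range(1,n) if st[i][4]>300];print([(st[i].tolist(),ct[i].round(1).tolist()) for i in k])
E
```

```text
ee_pos: [0.5214, 0.2004, 0.0267]
ft_force: [-0.1, -0.5, 0.8]
opening: 0.786
grip_force: 0.0
ee_pos: [0.5289, 0.2707, 0.1399]
ft_force: [1.1, 1.2, -0.2]
opening: 0.901
grip_force: 0.0
ee_pos: [0.5324, 0.3094, 0.1471]
ft_force: [-0.6, -0.7, 0.1]
opening: 0.901
grip_force: 0.0
t30.4 pos [0.5325 0.3092 0.147 ] yaw -96.08 TWISTz(deg) -0.08 then TRAVEL [512.8 -38.   27. ] q6 -0.89 open 0.899 grip 0.0
[([254, 31, 56, 102, 3108], [281.5, 85.0]), ([19, 52, 32, 55, 1421], [34.7, 79.6]), ([270, 94, 24, 24, 463], [281.5, 105.6])]
```

```bash
sed -i "s|'black':V<60}|'black':V<60,'orange':(r>60)\&(b<0.25*r)}|" fit.py
python3 -m pendant '{"travel":[[20,-1,0],[44,-3,0],[44,-3,0],[44,-3,0],[44,-3,0]],"twist":[[0,0,0],[0,0,0],[0,0,0],[0,0,0],[0,0,0]],"jaw":[0.9,0.9,0.9,0.9,0.9]}' | sed -n '2p'
python3 -m pendant '{"travel":[[44,-4,0],[44,-4,0],[44,-4,0],[44,-4,0],[44,-3,0]],"twist":[[0,0,0],[0,0,0],[0,0,0],[0,0,0],[0,0,0]],"jaw":[0.9,0.9,0.9,0.9,0.9]}' | sed -n '2p'
python3 -m pendant '{"travel":[[40,-2,0],[20,-2,0],[0,0,0],[0,0,0]],"twist":[[0,0,0],[0,0,0],[0,0,0],[0,0,0]],"jaw":[0.9,0.9,0.9,0.9]}' | sed -n '2p'
python3 - <<'E'
from fit import *
f=load('f2');x=fit('gasket',[(f,(260,60))],[.5214,.2,.034,-.11],'orange',freez=False)
p=fit('pad',[(f,(285,190))],[.535,.32,.004,-.11],'white',freez=False)
a=np.radians(83.9);e=np.array([np.cos(a),np.sin(a)]);d=x[:2]-p[:2]+.12*e;print('gasket vs centre by pad: along %.4f perp %.4f'%(e@d,d@[e[1],-e[0]]))
plan([0.5164,-0.2048,-0.003],-96)
E
```

```text
ee_pos: [0.5242, 0.1108, 0.1475]
ee_pos: [0.5194, -0.1096, 0.1476]
ee_pos: [0.5176, -0.1676, 0.1474]
gasket [0.5214 0.2021 0.034 ] yaw -6.0 1-IoU 0.042 px [5490]
pad [0.5344 0.321  0.004 ] yaw -6.0 1-IoU 0.037 px [6144]
gasket vs centre by pad: along 0.0004 perp -0.0003
t31.9 pos [ 0.5176 -0.1676  0.1474] yaw -96.16 TWISTz(deg) -0.16 then TRAVEL [ 37.1  -2.7 150.4] q6 -0.09 open 0.898 grip 0.0
```

```bash
python3 -m pendant '{"travel":[[18,-1,0],[19,-1,0],[0,0,30],[0,0,35],[0,0,35]],"twist":[[0,0,0],[0,0,0],[0,0,0],[0,0,0],[0,0,0]],"jaw":[0.9,0.9,0.9,0.9,0.9]}' | sed -n '2p;4p'
python3 -m pendant '{"travel":[[0,0,0],[0,0,10],[0,0,10],[0,0,0],[0,0,0]],"twist":[[0,0,0],[0,0,0],[0,0,0],[0,0,0],[0,0,0]],"jaw":[0.9,0.9,0.9,0.9,0.9]}' | sed -n '2p;4p'
python3 -c "
from h import *
plan([0.5164,-0.2048,-0.003],-96)"
```

```text
ee_pos: [0.5169, -0.2028, 0.0471]
ft_force: [-0.3, 0.7, 0.3]
ee_pos: [0.5176, -0.2036, 0.0284]
ft_force: [-0.9, 0.1, -0.0]
t32.9 pos [ 0.5176 -0.2036  0.0284] yaw -96.00 TWISTz(deg) -0.00 then TRAVEL [ 1.3  1.1 31.4] q6 -0.02 open 0.901 grip 0.0
```

```bash
python3 -m pendant '{"travel":[[1.2,0,10],[0,0,10],[0,0,7],[0,0,4],[0,0,0]],"twist":[[0,0,0],[0,0,0],[0,0,0],[0,0,0],[0,0,0]],"jaw":[0.9,0.9,0.9,0.9,0.9]}' | sed -n '2p;4p'
for i in 1 2; do python3 -m pendant '{"travel":[[0,0,0],[0,0,0],[0,0,0],[0,0,0],[0,0,0]],"twist":[[0,0,0],[0,0,0],[0,0,0],[0,0,0],[0,0,0]],"jaw":[0.4,0.4,0.4,0.4,0.4]}' | sed -n '2p;4,6p'; done
```

```text
ee_pos: [0.5163, -0.2047, -0.0043]
ft_force: [-0.6, -0.4, 0.1]
ee_pos: [0.5171, -0.2048, -0.0031]
ft_force: [0.1, -0.0, 0.6]
opening: 0.566
grip_force: 30.0
ee_pos: [0.5171, -0.2048, -0.0031]
ft_force: [-0.2, 0.5, 3.3]
opening: 0.566
grip_force: 30.0
```

```bash
python3 -m pendant '{"travel":[[0,0,-10],[0,0,-20],[0,0,-35],[0,0,-40],[0,0,-10]],"twist":[[0,0,0],[0,0,0],[0,0,0],[0,0,0],[0,0,0]],"jaw":[0.4,0.4,0.4,0.4,0.4]}' | sed -n '2p;4,6p'
python3 -m pendant '{"travel":[[-30,2,0],[-44,3,0],[-44,3,0],[-44,3,0],[-44,3,0]],"twist":[[0,0,0],[0,0,0],[0,0,0],[0,0,0],[0,0,0]],"jaw":[0.4,0.4,0.4,0.4,0.4]}' | sed -n '2p'
python3 -m pendant '{"travel":[[-44,3,0],[-44,3,0],[-44,3,0],[-44,3,0],[-44,3,0]],"twist":[[0,0,0],[0,0,0],[0,0,0],[0,0,0],[0,0,0]],"jaw":[0.4,0.4,0.4,0.4,0.4]}' | sed -n '2p'
python3 -m pendant '{"travel":[[-44,3,0],[-30,3,0],[0,0,0],[0,0,0]],"twist":[[0,0,0],[0,0,0],[0,0,0],[0,0,0]],"jaw":[0.4,0.4,0.4,0.4]}' | sed -n '2p;4,6p'
python3 -c "
from h import *
plan([0.5343,0.3196,0.003],-96)"
```

```text
ee_pos: [0.5196, -0.2054, 0.1166]
ft_force: [0.7, 0.6, -0.4]
opening: 0.566
grip_force: 30.0
ee_pos: [0.5237, 0.0031, 0.1113]
ee_pos: [0.5319, 0.2234, 0.1111]
ee_pos: [0.5336, 0.2961, 0.1106]
ft_force: [-0.3, -0.7, -1.5]
opening: 0.565
grip_force: 30.0
t36.2 pos [0.5336 0.2961 0.1106] yaw -95.98 TWISTz(deg) 0.02 then TRAVEL [-23.4   1.8 107.6] q6 -0.88 open 0.565 grip 30.0
```

```bash
python3 -m pendant '{"travel":[[-12,1,0],[-11.4,0.8,0],[0,0,25],[0,0,25],[0,0,25]],"twist":[[0,0,0],[0,0,0],[0,0,0],[0,0,0],[0,0,0]],"jaw":[0.4,0.4,0.4,0.4,0.4]}' | sed -n '2p'
python3 -m pendant '{"travel":[[0,0,10],[0,0,0],[0,0,0],[0,0,0]],"twist":[[0,0,0],[0,0,0],[0,0,0],[0,0,0]],"jaw":[0.4,0.4,0.4,0.4]}' | sed -n '2p;4p'
python3 -c "
from h import *
wsnap('j1');plan([0.5343,0.3196,0.003],-96)"
```

```text
ee_pos: [0.5356, 0.3199, 0.0362]
ee_pos: [0.5363, 0.3204, 0.0283]
ft_force: [0.3, 0.1, -0.6]
t37.2 pos [0.5361 0.3203 0.0283] yaw -96.02 TWISTz(deg) -0.02 then TRAVEL [ 0.9  1.7 25.3] q6 -0.90 open 0.565 grip 30.0
```

```bash
python3 -m pendant '{"travel":[[0.5,1.2,8],[0,0,7],[0,0,4],[0,0,0],[0,0,0]],"twist":[[0,0,0],[0,0,0],[0,0,0],[0,0,0],[0,0,0]],"jaw":[0.4,0.4,0.4,0.4,0.4]}' | sed -n '2p;4p'
python3 -m pendant '{"travel":[[0,0,2],[0,0,2],[0,0,1],[0,0,0],[0,0,0]],"twist":[[0,0,0],[0,0,0],[0,0,0],[0,0,0],[0,0,0]],"jaw":[0.4,0.4,0.4,0.4,0.4]}' | sed -n '2p;4p'
```

```text
ee_pos: [0.534, 0.3192, 0.0074]
ft_force: [0.2, -1.1, -0.5]
ee_pos: [0.534, 0.3192, 0.003]
ft_force: [-0.5, -0.3, 1.2]
```

```bash
python3 -m pendant '{"travel":[[0,0,0.4],[0,0,0],[0,0,0],[0,0,0],[0,0,0]],"twist":[[0,0,0],[0,0,0],[0,0,0],[0,0,0],[0,0,0]],"jaw":[0.4,0.6,0.65,0.75,0.85]}' | sed -n '2p;4,6p'
python3 -m pendant '{"travel":[[0,0,0],[0,0,0],[0,0,-10],[0,0,-20],[0,0,-30]],"twist":[[0,0,0],[0,0,0],[0,0,0],[0,0,0],[0,0,0]],"jaw":[0.85,0.85,0.85,0.9,0.9]}' | sed -n '2p;4,6p'
python3 -m pendant '{"travel":[[0,0,-30],[-40,0,-20],[-40,0,-20],[0,0,0],[0,0,0]],"twist":[[0,0,0],[0,0,0],[0,0,0],[0,0,0],[0,0,0]],"jaw":[0.9,0.9,0.9,0.9,0.9]}' | sed -n '2p;4p'
python3 -c "
from h import *
wsnap('j2')
plan([0.6114,-0.2741,0.15],-96)"
```

```text
ee_pos: [0.5341, 0.3192, 0.002]
ft_force: [-0.9, -0.2, -1.1]
opening: 0.748
grip_force: 0.0
ee_pos: [0.5331, 0.3184, 0.0619]
ft_force: [-0.7, -0.1, -0.3]
opening: 0.892
grip_force: 0.0
ee_pos: [0.5422, 0.3996, 0.133]
ft_force: [-0.3, 0.4, -0.6]
t39.8 pos [0.5418 0.3984 0.1321] yaw -96.02 TWISTz(deg) -0.02 then TRAVEL [ 661.5 -139.5  -17.9] q6 -0.98 open 0.902 grip 0.0
```

View pics/j2.png

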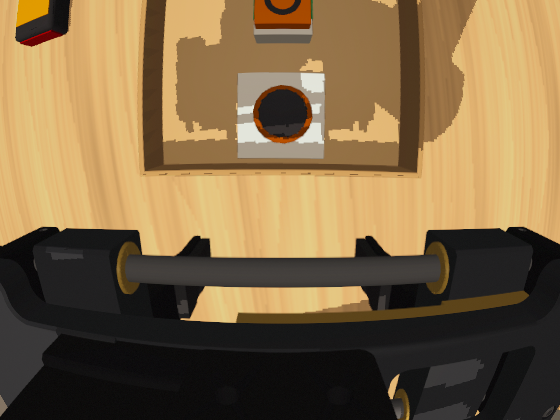

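The jar stands upright, centred on the white pad: jar (253–312, 85–143) within pad (237–324, 73–158). On to the tin; the picture allowance is now used up, so the rest goes by numbers.

```bash
python3 -m pendant '{"travel":[[25,-5,-5],[44,-9,-5],[44,-9,-5],[44,-9,-3],[44,-9,0]],"twist":[[0,0,0],[0,0,0],[0,0,0],[0,0,0],[0,0,0]],"jaw":[0.8,0.8,0.8,0.8,0.8]}' | sed -n '2p'
python3 -m pendant '{"travel":[[44,-9,0],[44,-9,0],[44,-9,0],[44,-9,0],[44,-9,0]],"twist":[[0,0,0],[0,0,0],[0,0,0],[0,0,0],[0,0,0]],"jaw":[0.8,0.8,0.8,0.8,0.8]}' | sed -n '2p'
python3 -m pendant '{"travel":[[44,-10,0],[44,-10,0],[44,-10,0],[20,-5,0],[0,0,0]],"twist":[[0,0,0],[0,0,0],[0,0,0],[0,0,0],[0,0,0]],"jaw":[0.8,0.8,0.8,0.8,0.8]}' | sed -n '2p'
python3 - <<'E'
from fit import *
im=wsnap('t1');plan([0.6118,-0.2738,0.1],-96)
w1=load('w1');I=w1['img'];print([(v,I[v,395].tolist()) for v in range(88,116,3)]);print(watz(w1,395,103,.018))
Y=cv2.inRange(im['img'],(150,130,0),(255,255,60));n,l,st,ct=cv2.connectedComponentsWithStats(Y)
for i in range(1,n):
    if st[i][4]>100: print('yellow',st[i],ct[i],watz(im,*ct[i],.044))
E
```

```text
ee_pos: [0.5614, 0.1909, 0.1506]
ee_pos: [0.5819, -0.0324, 0.1501]
ee_pos: [0.6004, -0.188, 0.1495]
t41.3 pos [ 0.6005 -0.1863  0.1496] yaw -96.28 TWISTz(deg) -0.28 then TRAVEL [ 85.8 -20.3  49.6] q6 -0.07 open 0.796 grip 0.0
[(88, [243, 204, 136]), (91, [204, 181, 172]), (94, [118, 157, 193]), (97, [118, 157, 193]), (100, [70, 114, 159]), (103, [64, 107, 151]), (106, [69, 115, 160]), (109, [69, 115, 160]), (112, [69, 115, 160]), (115, [69, 115, 160])]
[ 0.67734402 -0.27960414  0.018     ]
yellow [ 239   93   38   37 1105] [257.35656109 111.23800905] [ 0.6126049 -0.2724279  0.044    ]
```

```bash
python3 -m pendant '{"travel":[[43,-10,0],[43,-10,10],[0,0,35],[0,0,35],[0,0,20]],"twist":[[0,0,0],[0,0,0],[0,0,0],[0,0,0],[0,0,0]],"jaw":[0.8,0.8,0.8,0.8,0.8]}' | sed -n '2p;4p'
python3 -m pendant '{"travel":[[0,0,10],[0,0,0],[0,0,0],[0,0,0]],"twist":[[0,0,0],[0,0,0],[0,0,0],[0,0,0]],"jaw":[0.8,0.8,0.8,0.8]}' | sed -n '2p;4p'
python3 -c "
from h import *
plan([0.6122,-0.2742,0.0],-96)"
```

```text
ee_pos: [0.6104, -0.2705, 0.047]
ft_force: [-0.6, -0.6, -0.6]
ee_pos: [0.6146, -0.2714, 0.0422]
ft_force: [0.5, 1.1, 0.2]
t42.2 pos [ 0.6146 -0.2714  0.0422] yaw -95.99 TWISTz(deg) 0.01 then TRAVEL [ 3.   2.  42.2] q6 0.07 open 0.799 grip 0.0
```

```bash
python3 -m pendant '{"travel":[[2.5,1.2,0],[0,0,15],[0,0,12],[0,0,10],[0,0,5]],"twist":[[0,0,0],[0,0,0],[0,0,0],[0,0,0],[0,0,0]],"jaw":[0.8,0.8,0.8,0.8,0.8]}' | sed -n '2p;4p'
python3 -m pendant '{"travel":[[0,0,0],[0,0,0],[0,0,0],[0,0,0],[0,0,0]],"twist":[[0,0,0],[0,0,0],[0,0,0],[0,0,0],[0,0,0]],"jaw":[0.8,0.4,0.4,0.4,0.4]}' | sed -n '2p;4,6p'
python3 -m pendant '{"travel":[[0,0,0],[0,0,0],[0,0,0]],"twist":[[0,0,0],[0,0,0],[0,0,0]],"jaw":[0.4,0.4,0.4]}' | sed -n '2p;4,6p'
```

```text
ee_pos: [0.6107, -0.2735, -0.0041]
ft_force: [-0.4, -0.0, -0.0]
ee_pos: [0.6124, -0.2738, -0.0011]
ft_force: [0.4, -0.8, 0.8]
opening: 0.614
grip_force: 30.0
ee_pos: [0.6124, -0.2738, -0.0012]
ft_force: [-0.3, 0.3, 3.3]
opening: 0.613
grip_force: 30.0
```

```bash
python3 -m pendant '{"travel":[[0,0,-10],[0,0,-20],[0,0,-35],[0,0,-35],[0,0,-10]],"twist":[[0,0,0],[0,0,0],[0,0,0],[0,0,0],[0,0,0]],"jaw":[0.4,0.4,0.4,0.4,0.4]}' | sed -n '2p;4,6p'
python3 -m pendant '{"travel":[[-25,10,0],[-40,16,0],[-40,16,0],[-40,16,0],[-40,16,0]],"twist":[[0,0,0],[0,0,0],[0,0,0],[0,0,0],[0,0,0]],"jaw":[0.4,0.4,0.4,0.4,0.4]}' | sed -n '2p'
python3 -m pendant '{"travel":[[-40,16,0],[-40,16,0],[-40,16,0],[-27,12,0],[0,0,0]],"twist":[[0,0,0],[0,0,0],[0,0,0],[0,0,0],[0,0,0]],"jaw":[0.4,0.4,0.4,0.4,0.4]}' | sed -n '2p'
python3 -m pendant '{"travel":[[0,0,0],[0,0,0]],"twist":[[0,0,0],[0,0,0]],"jaw":[0.4,0.4]}' | sed -n '2p;4,6p'
python3 -c "
from h import *
plan([0.5087,0.0810,0.005],-96)"
```

```text
ee_pos: [0.614, -0.2745, 0.1128]
ft_force: [1.4, -0.6, -1.7]
opening: 0.612
grip_force: 30.0
ee_pos: [0.5559, -0.0805, 0.1069]
ee_pos: [0.5116, 0.0731, 0.1074]
ee_pos: [0.5132, 0.0699, 0.1077]
ft_force: [0.0, 0.2, -2.3]
opening: 0.613
grip_force: 30.0
t45.2 pos [0.5132 0.0699 0.1077] yaw -96.07 TWISTz(deg) -0.07 then TRAVEL [-10.6   5.6 102.7] q6 -0.55 open 0.613 grip 30.0
```

```bash
python3 -m pendant '{"travel":[[-10.6,5,0],[0,0,0],[0,0,25],[0,0,25],[0,0,25]],"twist":[[0,0,0],[0,0,0],[0,0,0],[0,0,0],[0,0,0]],"jaw":[0.4,0.4,0.4,0.4,0.4]}' | sed -n '2p'
python3 -m pendant '{"travel":[[0,0,10],[0,0,0],[0,0,0],[0,0,0]],"twist":[[0,0,0],[0,0,0],[0,0,0],[0,0,0]],"jaw":[0.4,0.4,0.4,0.4]}' | sed -n '2p;4p'
python3 -c "
from h import *
plan([0.5087,0.081,0.0055],-96)"
```

```text
ee_pos: [0.51, 0.0812, 0.0327]
ee_pos: [0.5108, 0.0819, 0.0246]
ft_force: [0.2, 0.1, -2.1]
t46.1 pos [0.5108 0.0819 0.0246] yaw -96.02 TWISTz(deg) -0.02 then TRAVEL [ 1.2  2.  19.1] q6 -0.58 open 0.61 grip 30.0
```

```bash
python3 -m pendant '{"travel":[[0.7,1.5,8],[0,0,6],[0,0,2],[0,0,0],[0,0,0]],"twist":[[0,0,0],[0,0,0],[0,0,0],[0,0,0],[0,0,0]],"jaw":[0.4,0.4,0.4,0.4,0.4]}' | sed -n '2p;4p'
python3 -m pendant '{"travel":[[0,0,1],[0,0,1],[0,0,0.5],[0,0,0],[0,0,0]],"twist":[[0,0,0],[0,0,0],[0,0,0],[0,0,0],[0,0,0]],"jaw":[0.4,0.4,0.4,0.4,0.4]}' | sed -n '2p;4p'
```

```text
ee_pos: [0.5082, 0.0811, 0.0072]
ft_force: [-0.8, -0.5, -2.0]
ee_pos: [0.5082, 0.081, 0.0048]
ft_force: [-1.0, 1.1, -0.8]
```

```bash
python3 -m pendant '{"travel":[[0,0,0.4],[0,0,0],[0,0,0],[0,0,0],[0,0,0]],"twist":[[0,0,0],[0,0,0],[0,0,0],[0,0,0],[0,0,0]],"jaw":[0.4,0.65,0.7,0.8,0.85]}' | sed -n '2p;4,6p'
python3 -m pendant '{"travel":[[0,0,0],[0,0,0],[0,0,-10],[0,0,-20],[0,0,-30]],"twist":[[0,0,0],[0,0,0],[0,0,0],[0,0,0],[0,0,0]],"jaw":[0.85,0.85,0.85,0.85,0.8]}' | sed -n '2p;4,6p'
python3 -m pendant '{"travel":[[0,0,-30],[0,0,-20],[-40,0,-10],[-40,0,0],[0,0,0]],"twist":[[0,0,0],[0,0,0],[0,0,0],[0,0,0],[0,0,0]],"jaw":[0.6,0.6,0.6,0.6,0.6]}' | sed -n '2p;4p'
python3 - <<'E'
from fit import *
f=wsnap('t2');r,g,b=[f['img'][:,:,i].astype(float) for i in range(3)]
Y=cv2.inRange(f['img'],(120,100,0),(255,255,60));n,l,st,ct=cv2.connectedComponentsWithStats(Y)
p=fit('pad',[(f,[int(round(q)) for q in wpix(f,[.5087-.033,.081+.036,.01])])],[.508,.082,.004,-.11],'black',freez=False)
for i in range(1,n):
    if st[i][4]>60: print('yellow',st[i],watz(f,*ct[i],.05))
plan([0.4302,-0.2727,0.09],-83.8)
E
```

```text
ee_pos: [0.5083, 0.0811, 0.0044]
ft_force: [-0.0, -0.2, 0.1]
opening: 0.792
grip_force: 0.0
ee_pos: [0.5071, 0.0805, 0.0643]
ft_force: [0.0, -0.4, 0.5]
opening: 0.821
grip_force: 0.0
ee_pos: [0.518, 0.1643, 0.126]
ft_force: [0.7, -0.1, -0.4]
pad [0.5081 0.0817 0.004 ] yaw -5.6 1-IoU 0.039 px [7604]
yellow [  0   0  35  32 312] [ 0.7705447  -0.06925487  0.05      ]
yellow [146  58  28  10 131] [0.60430032 0.02984424 0.05      ]
yellow [ 264   88   43   42 1398] [0.50846338 0.08249182 0.05      ]
yellow [  14  189   36   47 1210] [0.77146811 0.13668008 0.05      ]
yellow [ 255  204   57   54 1467] [0.51977136 0.17713192 0.05      ]
yellow [160 254   5  39  96] [0.63174784 0.20956932 0.05      ]
yellow [400 255   6  38 104] [0.41673664 0.23104532 0.05      ]
yellow [257 287  52  15 574] [0.52514759 0.23835087 0.05      ]
t48.6 pos [0.5169 0.1625 0.1253] yaw -95.87 TWISTz(deg) -12.07 then TRAVEL [423.3 133.2  35.3] q6 -0.71 open 0.603 grip 0.0
```

The tin's spot is within 1 mm of the black pad's centre. On to the spanner.

```bash
python3 -m pendant '{"travel":[[0,0,0],[0,0,0],[40,12,0],[40,12,0],[40,12,0]],"twist":[[0,0,-6],[0,0,-6],[0,0,0],[0,0,0],[0,0,0]],"jaw":[0.5,0.5,0.5,0.5,0.5]}' | sed -n '2p'
python3 -m pendant '{"travel":[[40,13,0],[40,13,0],[40,13,0],[40,13,0],[40,13,0]],"twist":[[0,0,0],[0,0,0],[0,0,0],[0,0,0],[0,0,0]],"jaw":[0.5,0.5,0.5,0.5,0.5]}' | sed -n '2p'
python3 -m pendant '{"travel":[[30,10,0],[20,6,0],[0,0,0],[0,0,0],[0,0,0]],"twist":[[0,0,0],[0,0,0],[0,0,0],[0,0,0],[0,0,0]],"jaw":[0.5,0.5,0.5,0.5,0.5]}' | sed -n '2p'
python3 - <<'E'
from fit import *
im=wsnap('s1');plan([0.4302,-0.2727,0.01],-83.8)
u,v=[int(round(k)) for k in wpix(im,[.4295,-.2727,.012])];print(u,v)
m=mask(im,(u,v),'tray');ys,xs=np.nonzero(m);print(m.sum(),xs.min(),xs.max(),ys.min(),ys.max())
W=np.array([watz(im,x,y,.012)[:2] for x,y in zip(xs,ys)]);print(cv2.minAreaRect((W*1000).astype(np.float32)))
E
```

```text
ee_pos: [0.4921, 0.0355, 0.1245]
ee_pos: [0.4479, -0.1703, 0.1248]
ee_pos: [0.4385, -0.2192, 0.1245]
t50.2 pos [ 0.4387 -0.219   0.1245] yaw -83.97 TWISTz(deg) -0.17 then TRAVEL [ 52.5  14.2 114.5] q6 0.24 open 0.496 grip 0.0
299 146
2298 286 312 75 218
((429.4637756347656, -271.13372802734375), (22.851646423339844, 129.54896545410156), 6.030276775360107)
```

```bash
python3 -m pendant '{"travel":[[26,7,0],[26.8,7.5,20],[0,0,25],[0,0,30],[0,0,15]],"twist":[[0,0,0],[0,0,0],[0,0,0],[0,0,0],[0,0,0]],"jaw":[0.5,0.5,0.5,0.5,0.5]}' | sed -n '2p;4p'
python3 -m pendant '{"travel":[[0,0,10],[0,0,0],[0,0,0],[0,0,0]],"twist":[[0,0,0],[0,0,0],[0,0,0],[0,0,0]],"jaw":[0.5,0.5,0.5,0.5]}' | sed -n '2p;4p'
python3 -c "
from h import *
plan([0.4295,-0.273,-0.006],-83.9)"
```

```text
ee_pos: [0.4286, -0.2725, 0.0322]
ft_force: [0.1, -0.0, 0.5]
ee_pos: [0.4308, -0.2737, 0.0254]
ft_force: [0.5, -0.2, 1.1]
t51.1 pos [ 0.4308 -0.2737  0.0254] yaw -83.98 TWISTz(deg) -0.08 then TRAVEL [-0.8  1.2 31.4] q6 0.35 open 0.501 grip 0.0
```

```bash
python3 -m pendant '{"travel":[[-0.8,0.6,10],[0,0,10],[0,0,5],[0,0,2],[0,0,0]],"twist":[[0,0,0],[0,0,0],[0,0,0],[0,0,0],[0,0,0]],"jaw":[0.5,0.5,0.5,0.5,0.5]}' | sed -n '2p;4p'
python3 -m pendant '{"travel":[[0,0,1.5],[0,0,1],[0,0,1],[0,0,0],[0,0,0]],"twist":[[0,0,0],[0,0,0],[0,0,0],[0,0,0],[0,0,0]],"jaw":[0.5,0.5,0.5,0.5,0.5]}' | sed -n '2p;4p'
```

```text
ee_pos: [0.4288, -0.2728, -0.0032]
ft_force: [0.7, -0.1, -0.1]
ee_pos: [0.4291, -0.2729, -0.0061]
ft_force: [0.0, 0.5, 0.7]
```

```bash
for i in 1 2; do python3 -m pendant '{"travel":[[0,0,0],[0,0,0],[0,0,0],[0,0,0]],"twist":[[0,0,0],[0,0,0],[0,0,0],[0,0,0]],"jaw":[0,0,0,0]}' | sed -n '2p;4,6p'; done
```

```text
ee_pos: [0.4291, -0.2729, -0.0061]
ft_force: [-0.1, -0.6, -0.4]
opening: 0.221
grip_force: 0.0
ee_pos: [0.4292, -0.2729, -0.0061]
ft_force: [0.2, -0.7, 0.9]
opening: 0.126
grip_force: 30.0
```

```bash
python3 -m pendant '{"travel":[[0,0,-10],[0,0,-20],[0,0,-35],[0,0,-40],[0,0,-10]],"twist":[[0,0,0],[0,0,0],[0,0,0],[0,0,6],[0,0,6]],"jaw":[0,0,0,0,0]}' | sed -n '2p;4,6p'
python3 -m pendant '{"travel":[[-25,1,0],[-42,3,0],[-42,3,0],[-42,3,0],[-42,3,0]],"twist":[[0,0,0],[0,0,0],[0,0,0],[0,0,0],[0,0,0]],"jaw":[0,0,0,0,0]}' | sed -n '2p'
python3 -m pendant '{"travel":[[-42,3,0],[-42,3,0],[-42,3,0],[-42,3,0],[-42,2,0]],"twist":[[0,0,0],[0,0,0],[0,0,0],[0,0,0],[0,0,0]],"jaw":[0,0,0,0,0]}' | sed -n '2p'
python3 -m pendant '{"travel":[[-42,2,0],[-25,1,0],[0,0,0],[0,0,0],[0,0,0]],"twist":[[0,0,0],[0,0,0],[0,0,0],[0,0,0],[0,0,0]],"jaw":[0,0,0,0,0]}' | sed -n '2,3p;4,6p'
python3 - <<'E'
from fit import *
plan([0.4519,0.2077,-0.006],-96);im=wsnap('s2')
E
```

```text
ee_pos: [0.4317, -0.274, 0.1141]
ft_force: [0.7, 0.1, -0.5]
opening: 0.132
grip_force: 30.0
ee_pos: [0.4361, -0.0781, 0.1096]
ee_pos: [0.444, 0.1324, 0.1097]
ee_pos: [0.4481, 0.1967, 0.109]
tool_rot: [[-0.106, -0.994, -0.001], [-0.994, 0.106, -0.0], [0.0, 0.001, -1.0]]
ft_force: [-0.5, 0.0, -0.9]
opening: 0.133
grip_force: 30.0
t54.9 pos [0.4481 0.1967 0.109 ] yaw -96.08 TWISTz(deg) -0.08 then TRAVEL [-11.4  -2.6 115. ] q6 -0.85 open 0.133 grip 30.0
```

```bash
python3 -m pendant '{"travel":[[-11.4,-3,0],[0,0,25],[0,0,25],[0,0,25],[0,0,10]],"twist":[[0,0,0],[0,0,0],[0,0,0],[0,0,0],[0,0,0]],"jaw":[0,0,0,0,0]}' | sed -n '2p'
python3 -m pendant '{"travel":[[0,0,5],[0,0,0],[0,0,0],[0,0,0]],"twist":[[0,0,0],[0,0,0],[0,0,0],[0,0,0]],"jaw":[0,0,0,0]}' | sed -n '2p;4p'
python3 - <<'E'
from fit import *
plan([0.4519,0.2077,-0.006],-96);im=wsnap('s3')
E
```

```text
ee_pos: [0.452, 0.2077, 0.0219]
ee_pos: [0.4535, 0.2093, 0.0199]
ft_force: [0.1, -0.5, -0.9]
t55.9 pos [0.4535 0.2093 0.0199] yaw -96.02 TWISTz(deg) -0.02 then TRAVEL [ 1.7  1.4 25.9] q6 -0.86 open 0.127 grip 30.0
```

```bash
python3 -m pendant '{"travel":[[1.2,0.5,8],[0,0,7],[0,0,4],[0,0,0],[0,0,0]],"twist":[[0,0,0],[0,0,0],[0,0,0],[0,0,0],[0,0,0]],"jaw":[0,0,0,0,0]}' | sed -n '2p;4p'
python3 -m pendant '{"travel":[[0,0,2],[0,0,1],[0,0,0],[0,0,0]],"twist":[[0,0,0],[0,0,0],[0,0,0],[0,0,0]],"jaw":[0,0,0,0]}' | sed -n '2p;4p'
python3 -m pendant '{"travel":[[0,0,1],[0,0,1],[0,0,0],[0,0,0]],"twist":[[0,0,0],[0,0,0],[0,0,0],[0,0,0]],"jaw":[0,0,0,0]}' | sed -n '2p;4p'
```

```text
ee_pos: [0.4521, 0.2075, -0.0004]
ft_force: [-0.3, 0.7, -0.9]
ee_pos: [0.4522, 0.2076, -0.0031]
ft_force: [0.8, 0.3, -0.5]
ee_pos: [0.4521, 0.2075, -0.0052]
ft_force: [1.2, 0.3, -0.6]
```

```bash
python3 -m pendant '{"travel":[[0,0,0.5],[0,0,0.4],[0,0,0],[0,0,0]],"twist":[[0,0,0],[0,0,0],[0,0,0],[0,0,0]],"jaw":[0,0,0,0]}' | sed -n '2p;4p'
python3 -m pendant '{"travel":[[0,0,0.3],[0,0,0],[0,0,0]],"twist":[[0,0,0],[0,0,0],[0,0,0]],"jaw":[0,0,0]}' | sed -n '2p;4p'
```

```text
ee_pos: [0.4521, 0.2075, -0.0061]
ft_force: [0.8, -0.9, 0.3]
ee_pos: [0.4522, 0.2076, -0.0061]
ft_force: [1.0, 0.7, 1.9]
```

```bash
python3 -m pendant '{"travel":[[0,0,0],[0,0,0],[0,0,0],[0,0,0],[0,0,0]],"twist":[[0,0,0],[0,0,0],[0,0,0],[0,0,0],[0,0,0]],"jaw":[0.15,0.2,0.3,0.4,0.4]}' | sed -n '2p;4,6p'
python3 -m pendant '{"travel":[[0,0,-5],[0,0,-15],[0,0,-30],[0,0,-40],[-40,0,-40]],"twist":[[0,0,0],[0,0,0],[0,0,0],[0,0,0],[0,0,0]],"jaw":[0.4,0.4,0.4,0.4,0.4]}' | sed -n '2p;4,6p'
python3 -m pendant '{"travel":[[-40,-15,-30],[-40,-15,0],[0,-15,0],[0,0,0],[0,0,0]],"twist":[[0,0,0],[0,0,0],[0,0,0],[0,0,0],[0,0,0]],"jaw":[0.4,0.4,0.4,0.4,0.4]}' | sed -n '2p;4p'
python3 - <<'E'
from fit import *
im=wsnap('e1');a=np.radians(83.9);e=np.array([np.cos(a),np.sin(a)]);n=np.array([e[1],-e[0]])
def rel(x): d=np.array(x[:2])-p[:2]+.12*e;return 'along %.4f x %.4f'%(d@e,d@n)
pp=[int(round(k)) for k in wpix(im,[.5343-.032,.3215+.032,.01])]
try: p=fit('pad',[(im,pp)],[.5345,.3215,.004,-.11],'white',freez=False)
except Exception as E: print(E)
g=fit('gasket',[(im,[int(round(k)) for k in wpix(im,[.5214+.018,.202-.035,.049])])],[.5214,.202,.034,-.11],'orange',freez=False);print('gasket',rel(g))
r,gg,b=[im['img'][:,:,i].astype(float) for i in range(3)];V=np.maximum(np.maximum(r,gg),b)
m=(((r-b)/V<0.25)&(V>45)).astype(np.uint8);k=[int(round(q)) for q in wpix(im,[.4521,.2095,.012])];print('seed',k,im['img'][k[1],k[0]])
N,l=cv2.connectedComponents(m,connectivity=4);o=l==l[k[1],k[0]];ys,xs=np.nonzero(o);print(o.sum(),xs.min(),xs.max(),ys.min(),ys.max())
W=np.array([watz(im,x,y,.012)[:2] for x,y in zip(xs,ys)]);q=cv2.minAreaRect((W*1000).astype(np.float32));print(q,'spanner',rel(np.array(q[0])/1000))
E
```

```text
ee_pos: [0.4521, 0.2076, -0.0064]
ft_force: [-0.4, -0.4, -0.1]
opening: 0.361
grip_force: 0.0
ee_pos: [0.4546, 0.2401, 0.1207]
ft_force: [0.9, 1.1, -0.5]
opening: 0.396
grip_force: 0.0
ee_pos: [0.5075, 0.3147, 0.1469]
ft_force: [0.2, -0.1, -0.0]
pad [0.5344 0.3218 0.004 ] yaw -5.7 1-IoU 0.222 px [4925]
gasket [0.5206 0.2012 0.034 ] yaw -6.0 1-IoU 0.035 px [5489]
gasket along -0.0014 x -0.0008
seed [329, 85] [210 201 190]
1669 316 338 21 150
((453.1056213378906, 208.12428283691406), (128.38377380371094, 21.702011108398438), 83.75591278076172) spanner along -0.0016 x -0.0687
```

The spanner lies parallel (83.8°), level with the box and 68 mm to the robot's side of it, and everything else is in place. Handing in.

```bash
python3 -c "
from station import *
print(close_job())"
```

```text
the job is handed in; nothing more can be done
None
```

The kit is packed in the order asked and the job is handed in at about 58 s. The filter, gasket, jar and tin each measured within about 1–2 mm of their targets, and the spanner lies parallel to the filter in the robot-side gap. The first gasket grasp missed because the fingertips reach about 19 mm less than stated, and it held when redone lower.

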